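# Collect the wax blocks after sectioning and stack the trays

## Task

Collect the three wax blocks from around the bench into the grey tray, each flat, wax up, and centred on the pad of its own cassette colour, and leave the two empty slotted cassettes where they lie. Once all three are in, stack the white tray on the grey one so that it sits level between the four corner guides, resting fully on the rim. Set everything down gently and let go of it.

Things in the scene. Friction and masses are not known exactly. Their poses are not given: they have to be found in the camera images.
- block_yellow_center (a point): wax block in a yellow cassette: yellow plastic frame 42 (its x) x 28 (its y) x 10 mm high, on it a cream wax block 28 x 22 x 8 mm with dark red spots, 18 mm high in all, about 30 g, lying wax up. Point: its centre, 9 mm above its underside; x along its long side, z up. Grip the frame's 28 mm width (only the lowest 10 mm is frame).
- block_green_center (a point): wax block in a green cassette: green plastic frame 42 (its x) x 28 (its y) x 10 mm high, on it a cream wax block 28 x 22 x 8 mm with dark red spots, 18 mm high in all, about 30 g, lying wax up. Point: its centre, 9 mm above its underside; x along its long side, z up. Grip the frame's 28 mm width (only the lowest 10 mm is frame).
- block_blue_center (a point): wax block in a blue cassette: blue plastic frame 42 (its x) x 28 (its y) x 10 mm high, on it a cream wax block 28 x 22 x 8 mm with dark red spots, 18 mm high in all, about 30 g, lying wax up. Point: its centre, 9 mm above its underside; x along its long side, z up. Grip the frame's 28 mm width (only the lowest 10 mm is frame).
- empty_green_center (a point): EMPTY green cassette, the look-alike that stays: the same green frame 42 x 28 x 10 mm with a dark slotted top and no wax. Point: its centre, 5 mm above its underside; x along its long side.
- empty_blue_center (a point): EMPTY blue cassette, the look-alike that stays: the same blue frame 42 x 28 x 10 mm with a dark slotted top and no wax. Point: its centre, 5 mm above its underside; x along its long side.
- base_tray: grey open tray fixed to the bench, 88 (x) x 220 (y) mm, walls 4 thick and 30 high, floor 4 thick. Red L-shaped guides outside its corners, 30 mm along each side, reach 50 mm above the bench, flared above 40; below that they leave 3.5 mm play each side of a stacked tray. Three coloured pads in a row along y, 66 mm apart, order varies. Origin: centre of its underside, on the bench; z up.
- pad_yellow: yellow pad fixed on the floor of the grey tray, 54 (x) x 42 (y) x 2 mm, square with the tray. Origin: centre of its underside, 4 mm above the bench (its top is 6 mm above the bench).
- pad_green: green pad fixed on the floor of the grey tray, 54 (x) x 42 (y) x 2 mm, square with the tray. Origin: centre of its underside, 4 mm above the bench (its top is 6 mm above the bench).
- pad_blue: blue pad fixed on the floor of the grey tray, 54 (x) x 42 (y) x 2 mm, square with the tray. Origin: centre of its underside, 4 mm above the bench (its top is 6 mm above the bench).
- top_tray_grip (a point): loose white empty tray on the bench, 88 (x) x 220 (y) mm, walls 30 high, flat underside, about 0.3 kg. Red handle bar along y: 84 long, 14 thick (x), 16 high, on two end posts. Point: centre of the bar, over the tray's centre, 62 mm above its underside. Stacked, its underside rests on the grey rim 30 mm above the bench (point then at 92 mm), either way round.
There are look-alikes about, which are no part of the job. What is shaped like the part that bears block_green_center but brown or orange is not meant.

How it is judged (in metres and radians):
On the way:
1. all three wax blocks rest released on the pads of their own colours, the white tray not yet over the grey one (horizontal distance between block_yellow_center and pad_yellow below 0.013 m and z of block_yellow_center in the frame of pad_yellow below 0.014 m and angle between each of block_yellow_center, block_green_center, block_blue_center's own z axis and vertical below 0.12 rad and linear speed of each of block_yellow, block_green, block_blue below 0.03 m/s and contact force between each of block_yellow, block_green, block_blue and the fingers below 0.1 N and horizontal distance between block_green_center and pad_green below 0.013 m and z of block_green_center in the frame of pad_green below 0.014 m and horizontal distance between block_blue_center and pad_blue below 0.013 m and z of block_blue_center in the frame of pad_blue below 0.014 m and horizontal distance between top_tray_grip and base_tray above 0.15 m), for 0.2 s.
At the end, for the whole second after the job is handed in: Each wax block lies flat, released, within 13 mm of the centre of its own colour's pad; the white tray rests released on the grey rim: centre within 8 mm, height within 3 mm, level within 0.04 rad, sides parallel within 0.08 rad; both empty cassettes within 20 mm of their start (horizontal distance between block_yellow_center and pad_yellow below 0.013 m and z of block_yellow_center in the frame of pad_yellow below 0.014 m and angle between each of block_yellow_center, block_green_center, block_blue_center's own z axis and vertical below 0.12 rad and linear speed of each of block_yellow, block_green, block_blue, top_tray below 0.03 m/s and contact force between each of block_yellow, block_green, block_blue, top_tray and the fingers below 0.1 N and horizontal distance between block_green_center and pad_green below 0.013 m and z of block_green_center in the frame of pad_green below 0.014 m and horizontal distance between block_blue_center and pad_blue below 0.013 m and z of block_blue_center in the frame of pad_blue below 0.014 m and horizontal distance between top_tray_grip and base_tray below 0.008 m and z of top_tray_grip in the frame of base_tray between 0.089 and 0.095 m and angle between the y axis of top_tray_grip and the y axis of base_tray, either way round below 0.08 rad and angle between top_tray_grip's own z axis and vertical below 0.04 rad and distance of each of empty_green_center, empty_blue_center from where it was at the start of the episode below 0.02 m); the robot touches nothing.
It fails at once if an empty cassette is moved by more than 20 mm (not (distance of empty_green_center from where it was at the start of the episode below 0.02 m) or not (distance of empty_blue_center from where it was at the start of the episode below 0.02 m)).
It fails at once if a wax block is dropped onto its pad, or the white tray onto the grey one (moving faster than 0.6 m/s just above its place) ((horizontal distance between block_yellow_center and pad_yellow below 0.03 m and z of block_yellow_center in the frame of pad_yellow below 0.06 m and linear speed of block_yellow above 0.6 m/s) or (horizontal distance between block_green_center and pad_green below 0.03 m and z of block_green_center in the frame of pad_green below 0.06 m and linear speed of block_green above 0.6 m/s) or (horizontal distance between block_blue_center and pad_blue below 0.03 m and z of block_blue_center in the frame of pad_blue below 0.06 m and linear speed of block_blue above 0.6 m/s) or (horizontal distance between top_tray_grip and base_tray below 0.03 m and z of top_tray_grip in the frame of base_tray below 0.13 m and linear speed of top_tray above 0.6 m/s)).
It also fails if it takes over 120 s, if anything falls off the work surface, if the arm or the gripper's body presses on something with over 40 N, if the wrist force passes 120 N, or if a joint passes its speed limit or range.

## Robot

A 6-joint arm with a two-finger parallel gripper is mounted at the origin on the work surface. World frame = base frame: x ahead of the robot, y to its left, z up, the work surface at z = 0. Lengths are in m, angles in degrees, forces in N, time in s.
With the tool pointing down it reaches from about 0.4 to 0.825 m from the base axis. Payload 7 kg.
Tool frame: the origin (TCP) lies midway between the tips of the shut fingers; the grasp point (between the pads) lies ctrl.tcp_to_grasp behind it (ctrl.tcp_to_grasp is the distance from the TCP to the grasp point, in m); y points along the fingers, z is the direction in which the jaws open and shut, and the axes are right-handed (so a half turn about y gives the same grasp; the last joint's range is limited). The gripper opens to 88 mm and grips with 3 to 60 N. Pads are 19 mm wide; open, the fingers measure 130 mm over their backs; the gripper's body (78 mm by 193 mm) begins 47 mm behind the grasp point.
Start: joints at [-57.061, 20.546, 0.682, 0, -70.136, -16.507], TCP at [0.191, -0.647, 0.227] pointing down, gripper open.
Joint ranges: [-176.03, 176.03], [-82.01, 121.73], [-58.28, 71.71], [-173.87, 95.51], [-174.79, -0.11], [-173.66, 173.66]. Speed limits (degrees/s): [136.94, 136.94, 172.46, 180, 180, 180].

## Interface

Orientations are given as [roll, pitch, yaw] about the fixed x, y, z axes, in that order (R = Rz(yaw) Ry(pitch) Rx(roll)).
In Python, from plant import ctrl, snapshot, silhouettes gives the robot as it stands.
- The arm moves only by the shell command python3 -m pendant 'ROWS'. ROWS is JSON, a list that holds one entry, the list of rows, each a list of 7 numbers: the shift along the tool's x, y, z in cm, then the turn, a rotation vector about the tool's x, y, z in degrees, then the opening, from 0 (shut) to 1 (fully open). In form: [[[x, y, z, rx, ry, rz, hand], ...]]. A call has 1 to 12 rows; each row shifts and turns the commanded pose from where the row before left it, along the tool's axes as they then stand; what a row does not reach is not made up. A row lasts 1/12 s, in which the tool goes at most 41.7 mm and 7.16 degrees, less where a joint would pass 70% of its speed; a pose out of reach is approached as far as the arm can. A call with a gripper value outside its range is refused whole. The fingers move at their own pace and stop on an object; the grip force is fixed at half the most. Time passes only in rows, so rows that do not move let the fingers close. It gives the time, the measured TCP pose, the force and the opening at its end, in the units of the state.
- ctrl.get_obs(): the state, without advancing time (a new reading comes with each control period).
- snapshot(name): name is "scene" or "top" or "wrist"; returns a dict with "image" (420x560x3 uint8, red, green, blue), "camera_matrix" (3x3 intrinsics, pixels), "dist_coeffs" ([k1, k2, p1, p2, k3] as OpenCV has them; the pictures are not rectified), "eye" and "orientation" of the camera in the world; the wrist camera has in their place "mount" (4x4, takes a point from camera to tool coordinates, whose origin is the TCP and whose axes are the tool frame's). Camera axes: x right, y down, z forward; pixel columns grow to the right and rows downward; lengths in m; the calibration is good to about 2 mm. A picture is of the moment at which its call begins: read the wrist's pose just before it. There is no depth.
- ctrl.close_job(): hands the job in, once; it reports no verdict.
Trained networks look in a picture, given as the dict that the camera call returned (one of the last four; its "shot" number tells which), for a name from the list of things; names that differ only in an ending like _2 or _b are one class to them, and where a whole thing is asked for, a point or a joint stands for the part that bears it (a point fixed in the world has none). Each returns a list of dicts, best first, with "confidence" (0 to 1); they miss things now and then, are a little off and sometimes report something else, mostly with a low value. They report only what shows in the picture. A call takes as long as a camera call. They do not tell look-alikes from the thing itself.
- silhouettes(picture, thing): "mask" (420x560 bool, what is visible of it) and "bbox" ([left, top, width, height] in pixels, round what is visible of it).
The state is a dict: "clock": time; "joint_pos": joint angles; "qvel": joint speeds; "tau": joint torques, N m; "tool_pos": TCP position; "orientation": TCP orientation; "force": force on the tool from outside, world axes, zero at the start; "moment": the same for the moment, N m; "opening": finger opening in m.
Only numpy, scipy, OpenCV 4.12 (cv2) and the standard library are available. Lean on these libraries where they do the work, as an engineer would, in place of code of your own. Each camera call takes 0.05 s, during which the arm holds its last target.

## Working session

There is one attempt and no reset: what is moved stays moved. The work goes in short steps, Python scripts to look and compute and a shell command to move; the robot and the scene stay as the last step left them, time stands still between calls to the robot, and variables do not carry over. Pictures are saved under pics/ and viewed, and the job is handed in when it is done.

```bash
ls; mkdir -p pics
python3 - <<'E'
from plant import ctrl, snapshot
import cv2
print(ctrl.get_obs(), ctrl.tcp_to_grasp)
for n in ["scene","top","wrist"]:
    s=snapshot(n); cv2.imwrite(f"pics/{n}0.png",s["image"][:,:,::-1])
    print({k:(v if k!="image" else 0) for k,v in s.items()})
E
```

```text
pics
{'clock': 0.0, 'joint_pos': array([-5.70599701e+01,  2.05919079e+01,  6.32915141e-01, -2.00508202e-02,
       -7.01335564e+01, -1.65068797e+01]), 'qvel': array([ 0.01375374, -0.04583101,  0.06642861, -0.00338319, -0.00266524,
        0.07435668]), 'tau': array([-6.73203385e-05, -5.82708943e+01,  2.93057066e+01,  6.99751899e+00,
        6.88341490e-03, -2.40185618e-04]), 'tool_pos': array([ 0.19079364, -0.64697046,  0.22561103]), 'orientation': array([-8.99059093e+01,  8.22656834e-03,  1.64263279e+01]), 'force': array([ 0.0316647 , -0.1132953 ,  0.39105267]), 'moment': array([ 0.03323947, -0.01336635,  0.00426924]), 'opening': 0.08735617738843521} 0.0188
{'image': 0, 'camera_matrix': array([[406.11193595,   0.        , 281.3122712 ],
       [  0.        , 406.11193595, 207.29180454],
       [  0.        ,   0.        ,   1.        ]]), 'dist_coeffs': array([-0.01948651,  0.        ,  0.        ,  0.        ,  0.        ]), 'eye': array([1.17412297, 0.01360956, 0.82193785]), 'orientation': array([-139.13867703,    0.81271866,   90.20677324]), 'shot': 1}
{'image': 0, 'camera_matrix
[... 312 characters left out ...]
array([-170.5442601 ,   -0.77776301,  -90.13517652]), 'shot': 2}
{'image': 0, 'camera_matrix': array([[375.78366151,   0.        , 274.73288863],
       [  0.        , 375.78366151, 212.28271113],
       [  0.        ,   0.        ,   1.        ]]), 'dist_coeffs': array([-0.08032541,  0.        ,  0.        ,  0.        ,  0.        ]), 'mount': array([[ 7.73265229e-04,  9.68975049e-01,  2.47157351e-01,
        -6.67025698e-02],
       [ 9.54961516e-04, -2.47158028e-01,  9.68974715e-01,
        -1.58275827e-01],
       [ 9.99999245e-01, -5.13248696e-04, -1.11645259e-03,
         2.73790219e-04],
       [ 0.00000000e+00,  0.00000000e+00,  0.00000000e+00,
         1.00000000e+00]]), 'shot': 3}
```

View pics/top0.png

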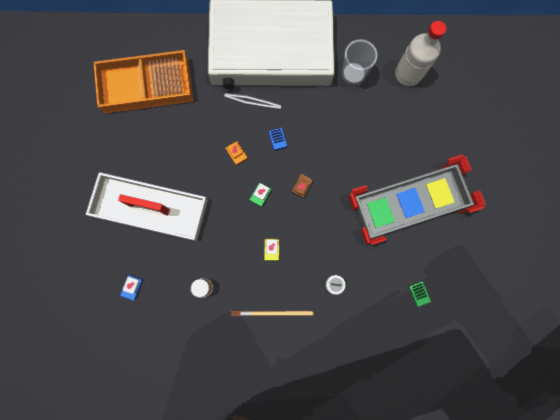

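View pics/scene0.png

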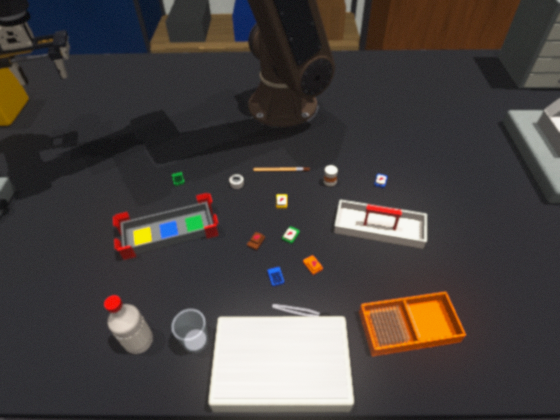

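View pics/wrist0.png

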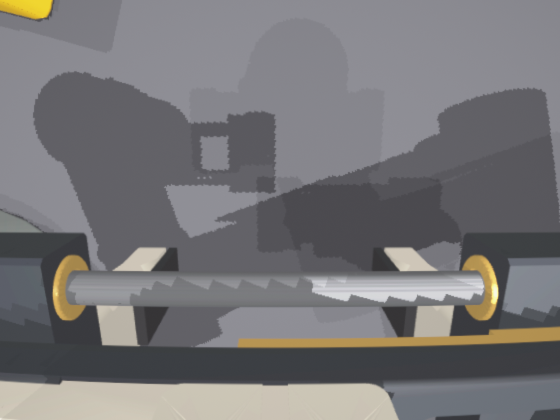

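Top image. Wax-up candidates: green (260,194), yellow (272,249) and blue (131,288). Things that could be mistaken for them: orange wax (236,153), brown wax (302,186), empty blue (278,138) and empty green (420,293). The white tray is at (148,206), the grey tray at (413,203). I'll check close crops and measure.

```bash
cat > h.py <<'E'
import numpy as np, cv2
from scipy.spatial.transform import Rotation as R
from scipy.optimize import minimize, least_squares
from plant import ctrl, snapshot, silhouettes
def rpy(o): return R.from_euler('xyz',o,degrees=True).as_matrix()
def cam(s, obs=None):
    K,D=s["camera_matrix"],s["dist_coeffs"]
    if "mount" in s:
        T=np.eye(4);T[:3,:3]=rpy(obs["orientation"]);T[:3,3]=obs["tool_pos"];T=T@s["mount"]
    else:
        T=np.eye(4);T[:3,:3]=rpy(s["orientation"]);T[:3,3]=s["eye"]
    return K,D,T
def proj(c,P):
    K,D,T=c;Ri=T[:3,:3].T
    return cv2.projectPoints(np.asarray(P,float).reshape(-1,3),cv2.Rodrigues(Ri)[0],-Ri@T[:3,3],K,D)[0][:,0]
def unproj(c,uv,z):
    K,D,T=c
    n=cv2.undistortPoints(np.asarray(uv,float).reshape(-1,1,2),K,D)[:,0]
    d=np.c_[n,np.ones(len(n))]@T[:3,:3].T
    t=(z-T[2,3])/d[:,2]
    return T[:3,3]+d*t[:,None]
def box(lx,ly,z0,z1):
    return np.array([[sx*lx/2,sy*ly/2,z] for sx in(-1,1) for sy in(-1,1) for z in(z0,z1)])
def place(P,x,y,yaw):
    c,s=np.cos(yaw),np.sin(yaw);return P@np.array([[c,s,0],[-s,c,0],[0,0,1]])+[x,y,0]
BLK=[box(.042,.028,0,.010),box(.028,.022,.010,.018)]
EMP=[box(.042,.028,0,.010)]
def render(c,parts,p,S=4):
    m=np.zeros((420*S,560*S),np.uint8)
    for P in parts:
        h=cv2.convexHull(np.float32(proj(c,place(P,*p))))
        cv2.fillConvexPoly(m,np.int32(np.round((h+.5)*S*16-8)),255,shift=4)
    return cv2.resize(m,(560,420),interpolation=cv2.INTER_AREA)/255.
def fit(views,parts,p0):
    def cost(q):
        p=(q[0],q[1],q[2]/20)
        return sum(((cv2.GaussianBlur(render(c,parts,p),(0,0),.8)-cv2.GaussianBlur(m.astype(float),(0,0),.8))**2).sum()/max(1,m.sum()) for c,m in views)
    best=None
    for a in (0,60,120):
        q0=np.array([p0[0],p0[1],np.radians(a)*20])
        r=minimize(cost,q0,method='Nelder-Mead',options=dict(initial_simplex=[q0,q0+[.006,0,0],q0+[0,.006,0],q0+[0,0,8]],xatol=1e-4,fatol=1e-4,maxiter=120))
        if best is None or r.fun<best.fun:best=r
    return best.x[0],best.x[1],np.degrees(best.x[2]/20)%180,best.fun
E
cat > a.py <<'E'
from h import *
t=snapshot("top");s=snapshot("scene")
ct,cs=cam(t),cam(s)
big=t["image"][:,:,::-1]
cr=[cv2.resize(big[v-22:v+22,u-22:u+22],(260,260),interpolation=cv2.INTER_CUBIC) for u,v in[(260,194),(272,249),(131,288),(278,138),(420,293),(302,186)]]
cv2.imwrite("pics/crops.png",np.vstack([np.hstack(cr[:3]),np.hstack(cr[3:])]))
for name,uv,parts in [("block_green_center",(260,194),BLK),("block_yellow_center",(272,249),BLK),("block_blue_center",(131,288),BLK),("empty_blue_center",(278,138),EMP),("empty_green_center",(420,293),EMP)]:
    p0=unproj(ct,[uv],.009)[0]; views=[];per=[]
    for im,c in((t,ct),(s,cs)):
        best=None
        e=proj(c,[p0])[0]
        for d in silhouettes(im,name):
            m=d["mask"]; ys,xs=np.nonzero(m)
            if len(xs) and np.hypot(xs.mean()-e[0],ys.mean()-e[1])<9: best=d;break
        if best: views.append((c,best["mask"]));per.append(round(best["confidence"],2))
    print(name,p0[:2].round(4),per,[np.round(fit([v],parts,p0),4) for v in views],'both',np.round(fit(views,parts,p0),4))
for n in("base_tray","top_tray_grip","pad_yellow","pad_green","pad_blue"):
    for d in silhouettes(t,n)[:2]:
        r=cv2.minAreaRect(np.argwhere(d["mask"])[:,::-1].astype(np.float32)); print(n,d["confidence"],r, unproj(ct,[r[0]],{"b":.02,"t":.03}.get(n[0],.006)))
E
python3 a.py
```

```text
block_green_center [0.5603 0.0238] [0.58, 0.45] [array([5.610000e-01, 2.360000e-02, 1.526621e+02, 5.100000e-03]), array([5.609000e-01, 2.330000e-02, 1.524966e+02, 5.240000e-02])] both [5.608000e-01 2.340000e-02 1.521024e+02 5.890000e-02]
block_yellow_center [ 0.4472 -0.001 ] [0.7] [array([ 4.488000e-01, -6.000000e-04,  1.796581e+02,  2.600000e-02])] both [ 4.488000e-01 -6.000000e-04  1.796581e+02  2.600000e-02]
block_blue_center [0.371  0.2769] [0.9] [array([3.723000e-01, 2.776000e-01, 1.608267e+02, 6.250000e-02])] both [3.723000e-01 2.776000e-01 1.608267e+02 6.250000e-02]
empty_blue_center [ 0.6807 -0.0135] [0.49, 0.47] [array([ 6.80400e-01, -1.31000e-02,  1.62998e+01,  1.57000e-02]), array([ 6.78800e-01, -1.37000e-02,  1.49621e+01,  1.67000e-02])] both [ 6.7980e-01 -1.3400e-02  1.5667e+01  3.8600e-02]
empty_green_center [ 0.3597 -0.295 ] [0.64, 0.45] [array([ 3.59800e-01, -2.94600e-01,  2.22142e+01,  1.84000e-02]), array([ 0.3581, -0.2971, 20.5802,  0.0237])] both [ 0.3592 -0.2958 19.6689  0.0711]
top_tray_grip 0.63 ((146.66854858398438, 206.2696533203125), (115.65274810791016, 44.59713363647461), 12.994616508483887) [[0.53091878 0.24803729 0.03      ]]
top_tray_grip 0.27 ((277.85003662109375, 138.55001831054688), (21.187259674072266, 14.546476364135742), 71.56504821777344) [[ 0.67218211 -0.01297548  0.03      ]]
pad_yellow 0.87 ((439.81951904296875, 192.8668670654297), (26.53846549987793, 20.38461685180664), 67.38013458251953) [[ 0.56343676 -0.34923755  0.006     ]]
pad_green 0.63 ((380.72601318359375, 212.6027374267578), (27.38762855529785, 21.067407608032227), 69.44395446777344) [[ 0.52195832 -0.2246482   0.006     ]]
pad_blue 0.58 ((410.30291748046875, 202.20803833007812), (26.912263870239258, 20.419145584106445), 70.01689147949219) [[ 0.54371597 -0.28681436  0.006     ]]
```

View pics/crops.png

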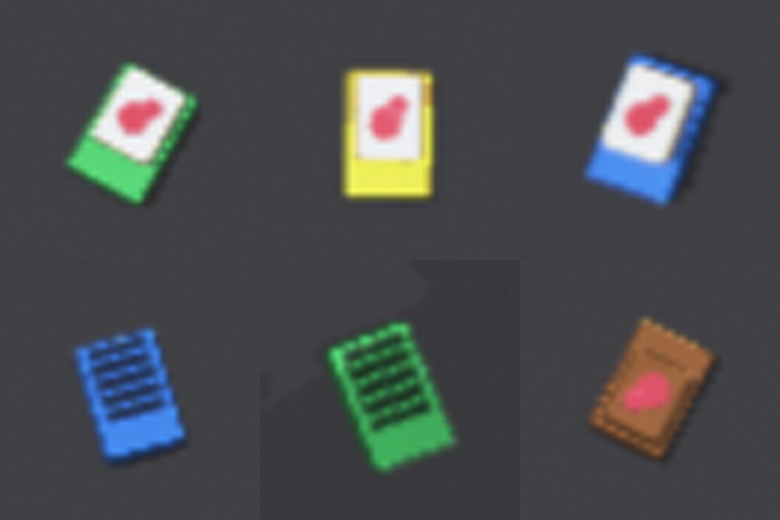

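The crops confirm the choice: the top row (green, yellow, blue) has wax and the bottom row is the two empties and a brown look-alike. The wrist camera can refine the poses. Next is a helper to compute moves and a better fit of the grey tray.

```bash
cat >> h.py <<'E'
def togo(x,y,z,yaw):
    o=ctrl.get_obs();M=rpy(o["orientation"]);d=M.T@(np.array([x,y,z])-o["tool_pos"])*100
    # tilt-correcting target: tool x along yaw, y down
    Rt=R.from_euler('xyz',[-90,0,yaw],degrees=True).as_matrix()
    rv=np.degrees(R.from_matrix(M.T@Rt).as_rotvec())
    print("tcp",o["tool_pos"].round(4),"rpy",o["orientation"].round(2),"shift cm",d.round(2),"rot",rv.round(1),"F",o["force"].round(1),"open",round(o["opening"],4),"t",round(o["clock"],1))
def wpic(fn):
    o=ctrl.get_obs();s=snapshot("wrist");cv2.imwrite(fn,s["image"][:,:,::-1]);return s,cam(s,o),o
E
python3 - <<'E'
from h import *
togo(.561,.0235,.15,-27.7)
E
```

```text
tcp [ 0.1909 -0.6474  0.2266] rpy [-90.     0.    16.43] shift cm [54.48  7.65 53.89] rot [ 0.  44.1  0. ] F [0.5 1.2 0.7] open 0.0875 t 1.0
```

Run:
```python
from h import *
t=snapshot("top");s=snapshot("scene")
def corners(yawless=0): pass
# pads by colour: segment and fit boxes
for im,c,nm in((t,cam(t),'top'),(s,cam(s),'scene')):
    P=[]
    for n in("pad_yellow","pad_green","pad_blue"):
        ds=silhouettes(im,n)
        for d in ds[:1]:
            p=unproj(c,[np.argwhere(d["mask"])[:,::-1].mean(0)],.006)[0]
            f=fit([(c,d["mask"])],[box(.054,.042,.004,.006)],p)
            print(nm,n,round(d["confidence"],2),np.round(f,4))
    ds=silhouettes(im,"top_tray_grip")
    d=ds[0];p=unproj(c,[np.argwhere(d["mask"])[:,::-1].mean(0)],.03)[0]
    print(nm,"tray",np.round(fit([(c,d["mask"])],[box(.088,.22,0,.03),box(.014,.084,.054,.070)],p),4))
    print(len(ds),d["bbox"])
```

```text
top pad_yellow 0.69 [ 0.563  -0.3492 17.6467  0.0347]
top pad_green 0.74 [ 5.23500e-01 -2.24500e-01  1.81945e+01  1.55000e-02]
top pad_blue 0.88 [ 5.43800e-01 -2.87300e-01  1.72511e+01  9.80000e-03]
top tray [5.328000e-01 2.500000e-01 1.668332e+02 2.100000e-03]
2 [84.6, 172.7, 124.0, 69.0]
scene pad_yellow 0.72 [ 0.5185 -0.2261 19.9634  0.3033]
scene pad_green 0.6 [ 0.5181 -0.2266 18.7549  0.0587]
scene pad_blue 0.8 [ 0.5383 -0.2894 18.0309  0.0711]
scene tray [5.318000e-01 2.490000e-01 1.670853e+02 2.200000e-03]
1 [332.1, 199.1, 94.6, 50.3]
```

```bash
python3 -m pendant '[[[2.27,0.2,2.25,0,0,0,1],[2.27,0.2,2.25,0,0,0,1],[2.27,0.2,2.25,0,0,0,1],[2.27,0.2,2.25,0,0,0,1],[2.27,0.2,2.25,0,0,0,1],[2.27,0.2,2.25,0,0,0,1],[2.27,0.2,2.25,0,0,0,1],[2.27,0.2,2.25,0,0,0,1],[2.27,0.2,2.25,0,0,0,1],[2.27,0.2,2.25,0,0,0,1],[2.27,0.2,2.25,0,0,0,1],[2.27,0.2,2.25,0,0,0,1]]]'
python3 -m pendant '[[[2.27,0.4,2.25,0,0,0,0.7],[2.27,0.4,2.25,0,0,0,0.7],[2.27,0.4,2.25,0,0,0,0.7],[2.27,0.4,2.25,0,0,0,0.7],[2.27,0.4,2.25,0,0,0,0.7],[2.27,0.4,2.25,0,0,0,0.7],[2.27,0.4,2.25,0,0,0,0.7],[2.27,0.4,2.25,0,0,0,0.7],[2.27,0.4,2.25,0,0,0,0.7],[2.27,0.4,2.25,0,0,0,0.7],[2.27,0.4,2.25,0,0,0,0.7],[2.27,0.4,2.25,0,0,0,0.7]]]'
python3 -m pendant '[[[0,0,0,0,6.3,0,0.6],[0,0,0,0,6.3,0,0.6],[0,0,0,0,6.3,0,0.6],[0,0,0,0,6.3,0,0.6],[0,0,0,0,6.3,0,0.6],[0,0,0,0,6.3,0,0.6],[0,0,0,0,6.3,0,0.6],[0,0,0,0,0,0,0.6],[0,0,0,0,0,0,0.6]]]'
python3 - <<'E'
from h import *
togo(.561,.0235,.15,-27.7)
s,c,o=wpic("pics/w1.png")
for n in ["block_green_center","block_yellow_center"]:
  for d in silhouettes(s,n): print(n,d["confidence"],d["bbox"])
E
```

```text
clock: 2.5
tool_pos: [0.3764, -0.31, 0.2028]
orientation: [-90.0, -0.0, 16.4]
force: [1.0, 0.0, 0.4]
opening: 0.0874
clock: 3.5
tool_pos: [0.5614, 0.0263, 0.1546]
orientation: [-90.0, -0.0, 16.4]
force: [1.0, -0.4, -0.2]
opening: 0.0617
clock: 4.25
tool_pos: [0.5608, 0.0247, 0.1546]
orientation: [-90.0, -0.0, -27.5]
force: [-0.6, 0.2, 0.3]
opening: 0.053
tcp [0.5608 0.0247 0.1546] rpy [-8.999e+01 -1.000e-02 -2.747e+01] shift cm [ 0.08  0.46 -0.09] rot [-0.   0.2  0. ] F [-0.6  0.2  0.3] open 0.053 t 4.2
block_green_center 0.94 [250.8, 174.6, 35.7, 49.9]
block_green_center 0.82 [349.1, 233.0, 45.1, 36.5]
block_green_center 0.56 [174.6, 238.2, 38.3, 13.1]
```

View pics/w1.png

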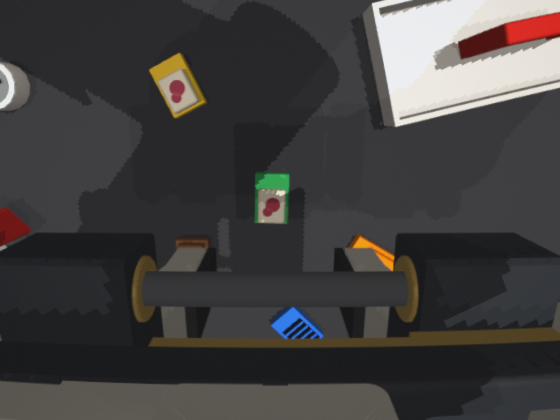

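The wrist view shows the waxed green block at (271,198), with brown and orange blocks partly hidden beside the fingers and blue empty at (297,328).

```bash
cat > wf.py <<'E'
from h import *
import sys
def wfit(name,p0,parts=BLK,tol=40,fn=None):
    s,c,o=wpic(fn or "pics/tmp.png"); e=proj(c,[[p0[0],p0[1],.009]])[0]
    for d in silhouettes(s,name):
        m=np.argwhere(d["mask"])[:,::-1]
        if len(m) and np.hypot(*(m.mean(0)-e))<tol:
            f=fit([(c,d["mask"])],parts,p0); print(name,round(d["confidence"],2),np.round(f,4)); return f
    print("none")
E
python3 - <<'E'
from wf import *
f=wfit("block_green_center",(.561,.0235))
yaw=f[2]-180
togo(f[0],f[1],.03,yaw)
E
```

```text
block_green_center 0.65 [5.582000e-01 2.170000e-02 1.506007e+02 6.200000e-03]
tcp [0.5607 0.0246 0.1546] rpy [-90.    -0.   -27.57] shift cm [-0.09 12.46 -0.37] rot [-0.   1.8  0. ] F [ 0.4 -0.2  0.2] open 0.0521 t 4.5
```

```bash
python3 -m pendant '[[[-0.07,2,-0.3,0,1.4,0,0.6],[0,2,0,0,0,0,0.6],[0,2,0,0,0,0,0.6],[0,2,0,0,0,0,0.6],[0,2,0,0,0,0,0.6],[0,2,0,0,0,0,0.6],[0,0.5,0,0,0,0,0.6],[0,0,0,0,0,0,0.6],[0,0,0,0,0,0,0.6]]]'
python3 - <<'E'
from wf import *
wpic("pics/w2.png")
togo(.559,.0222,.003,-29)
E
```

```text
clock: 5.25
tool_pos: [0.5591, 0.0224, 0.0301]
orientation: [-90.0, -0.0, -29.0]
force: [0.3, -0.2, 0.5]
opening: 0.0526
tcp [0.5595 0.0225 0.0306] rpy [-8.995e+01 -6.000e-02 -2.903e+01] shift cm [-0.03  2.76 -0.05] rot [-0.  -0.   0.1] F [-0.5  0.7 -0.2] open 0.0524 t 5.3
```

View pics/w2.png

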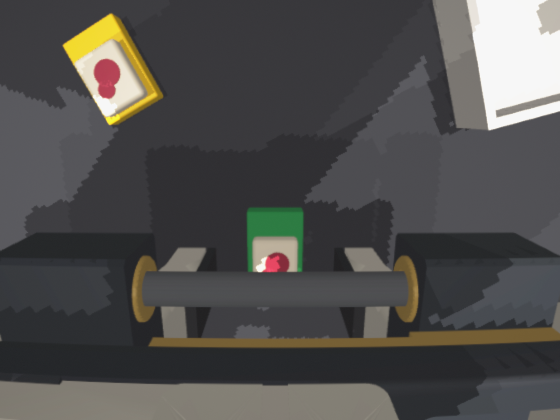

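Block sits centred between the fingers at (275,240), square with them. Descending and closing.

```bash
python3 - <<'E'
from h import *
s,c,o=wpic("pics/tmp.png")
p=unproj(c,[[275,208.5]],.010)[0]; M=rpy(o["orientation"])
print("edge in tool x (mm), expect -21:",(M.T@(p-o["tool_pos"]))*1000)
E
python3 -m pendant '[[[0,1,0,0,0,0,0.6],[0,1,0,0,0,0,0.6],[0,0.7,0,0,0,0,0.6],[0,0,0,0,0,0,0.6],[0,0,0,0,0,0,0],[0,0,0,0,0,0,0],[0,0,0,0,0,0,0],[0,0,0,0,0,0,0],[0,0,0,0,0,0,0],[0,0,0,0,0,0,0],[0,0,0,0,0,0,0],[0,0,0,0,0,0,0]]]'
```

```text
edge in tool x (mm), expect -21: [-22.88028918  20.58012029  -0.26326377]
clock: 6.35
tool_pos: [0.5589, 0.0224, 0.0028]
orientation: [-90.0, -0.0, -29.1]
force: [0.4, -0.5, 3.1]
opening: 0.0275
```

```bash
python3 -m pendant '[[[0,-1,0,0,0,0,0],[0,-2,0,0,0,0,0],[0,-2.5,0,0,0,0,0],[0,-2.5,0,0,0,0,0],[0,-2.5,0,0,0,0,0],[0,-2.5,0,0,0,0,0],[0,-1,0,0,0,0,0],[0,0,0,0,0,0,0]]]'
python3 - <<'E'
from wf import *
wpic("pics/w3.png")
togo(.5225,-.225,.15,18)
E
```

```text
clock: 7.02
tool_pos: [0.5602, 0.0227, 0.1461]
orientation: [-89.8, -0.2, -29.1]
force: [0.5, 0.1, -1.2]
opening: 0.0276
tcp [0.5592 0.0226 0.1441] rpy [-89.86  -0.1  -29.07] shift cm [  8.82  -0.63 -23.42] rot [ -0.1 -47.1   0.2] F [-0.5  0.5 -0.9] open 0.0272 t 7.1
```

View pics/w3.png

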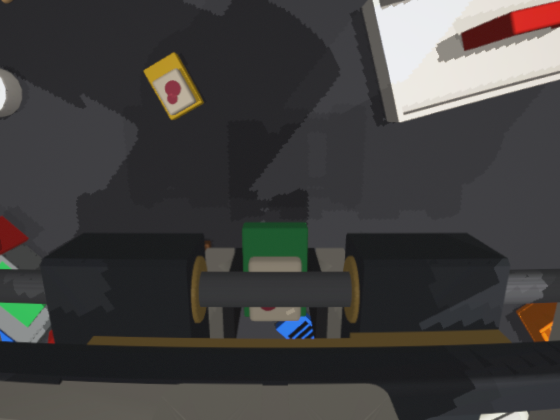

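Green block held, level between the fingers (275,260). Moving over the grey tray.

```bash
python3 -m pendant '[[[1.1,-0.08,-2.93,0,0,0,0],[1.1,-0.08,-2.93,0,0,0,0],[1.1,-0.08,-2.93,0,0,0,0],[1.1,-0.08,-2.93,0,0,0,0],[1.1,-0.08,-2.93,0,0,0,0],[1.1,-0.08,-2.93,0,0,0,0],[1.1,-0.08,-2.93,0,0,0,0],[1.1,-0.08,-2.93,0,0,0,0]]]'
python3 -m pendant '[[[0,0,0,0,-6.7,0,0],[0,0,0,0,-6.7,0,0],[0,0,0,0,-6.7,0,0],[0,0,0,0,-6.7,0,0],[0,0,0,0,-6.7,0,0],[0,0,0,0,-6.7,0,0],[0,0,0,0,-6.7,0,0],[0,0,0,0,0,0,0],[0,0,0,0,0,0,0]]]'
python3 - <<'E'
from wf import *
s,c,o=wpic("pics/w4.png")
togo(.5225,-.225,.15,18)
p=proj(c,[[.5235,-.2245,.006],[.5438,-.2872,.006],[.563,-.3492,.006]]);print(p)
E
```

```text
clock: 7.73
tool_pos: [0.5203, -0.2265, 0.1475]
orientation: [-90.0, 0.1, -29.1]
force: [0.6, 0.3, -0.9]
opening: 0.0271
clock: 8.48
tool_pos: [0.521, -0.2252, 0.1478]
orientation: [-89.9, 0.1, 17.6]
force: [0.5, 0.0, -0.5]
opening: 0.0276
tcp [ 0.5211 -0.2252  0.148 ] rpy [-89.95   0.09  17.59] shift cm [ 0.14 -0.2  -0.02] rot [-0.  -0.4 -0.1] F [-0.5  1.1  0.1] open 0.0276 t 8.5
[[274.44989253 204.08296569]
 [194.35069642 204.62400284]
 [117.14485343 204.23114194]]
```

View pics/w4.png

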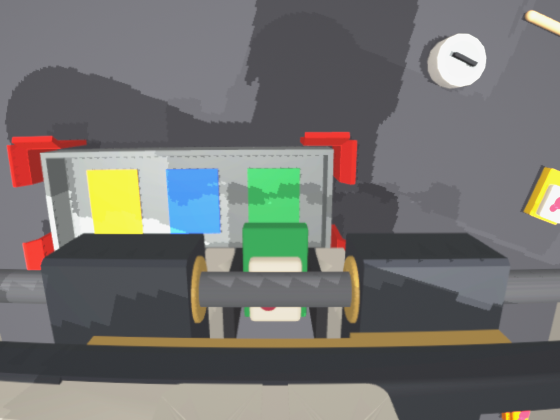

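```bash
cat > padm.py <<'E'
from h import *
s,c,o=wpic("pics/tmp.png")
hsv=cv2.cvtColor(s["image"],cv2.COLOR_RGB2HSV)
M=rpy(o["orientation"])
for n,(h0,h1),x0,x1 in(("yellow",(25,35),60,150),("blue",(100,120),150,232),("green",(50,80),234,310)):
    m=((hsv[...,0]>=h0)&(hsv[...,0]<=h1)&(hsv[...,1]>100)&(hsv[...,2]>60))
    m[:, :x0]=0;m[:,x1:]=0;m[:150]=0
    sub=m[172:215]; 
    rows=[np.nonzero(r)[0] for r in m]
    # left/right mean over rows 180..215, near edge from columns
    pts=[]
    L=[(r[0]-.5,v) for v,r in enumerate(rows) if 178<=v<=215 and len(r)>20]; Rr=[(r[-1]+.5,v) for v,r in enumerate(rows) if 178<=v<=215 and len(r)>20]
    cols=[ (u,np.nonzero(m[:,u])[0][0]-.5) for u in range(x0,x1) if m[:,u].sum()>25]
    cols=cols[4:-4]
    l=unproj(c,L,.006);r=unproj(c,Rr,.006);e=unproj(c,cols,.006)
    tl=lambda P:(P-o["tool_pos"])@M
    le,re,ee=tl(l),tl(r),tl(e)
    k=np.polyfit(e[:,0],e[:,1],1)
    sl=np.polyfit(ee[:,2],ee[:,0],1)[0]
    cz=(le[:,2].mean()+re[:,2].mean())/2; cx=ee[:,0].mean()+.027
    w=o["tool_pos"]+M@np.array([cx,0,cz])
    print(n,"centre",w[:2].round(4),"width",(re[:,2].mean()-le[:,2].mean()).round(4),"edge slope deg",np.degrees(sl).round(2),"yaw sides",np.degrees(np.polyfit(le[:,0],le[:,2],1)[0]).round(2),np.degrees(np.polyfit(re[:,0],re[:,2],1)[0]).round(2), "toolxz",round(cx,4),round(cz,4))
# held block near edge
p=unproj(c,[[275,223.5]],o["tool_pos"][2]+.0072);print("held edge tool",(p-o["tool_pos"])@M)
E
python3 padm.py
```

```text
yellow centre [ 0.5618 -0.352 ] width 0.0425 edge slope deg -1.33 yaw sides -0.1 0.66 toolxz 0.0005 -0.1331
blue centre [ 0.5414 -0.2889] width 0.0424 edge slope deg -1.58 yaw sides 0.02 0.26 toolxz 0.0001 -0.0669
green centre [ 0.5252 -0.2251] width 0.0417 edge slope deg 16.82 yaw sides 0.98 -1.01 toolxz 0.0039 -0.0012
held edge tool [[-0.02331508 -0.00716491  0.00022021]]
```

```bash
python3 -m pendant '[[[0.1,1,-0.3,0,-0.4,0,0],[0,2,0,0,0,0,0],[0,2,0,0,0,0,0],[0,2,0,0,0,0,0],[0,2,0,0,0,0,0],[0,1.5,0,0,0,0,0],[0,0.5,0,0,0,0,0],[0,0,0,0,0,0,0]]]'
python3 - <<'E'
from wf import *
s,c,o=wpic("pics/w5.png")
togo(.5214,-.226,.009,17.9)
E
```

```text
clock: 9.25
tool_pos: [0.5224, -0.2278, 0.037]
orientation: [-89.9, 0.2, 18.2]
force: [0.3, -0.4, -0.3]
opening: 0.0278
tcp [ 0.5233 -0.228   0.0383] rpy [-89.97   0.09  18.2 ] shift cm [-0.11  2.93  0.25] rot [-0.   0.3 -0.1] F [ 0.7 -0.8  0.3] open 0.0275 t 9.3
```

View pics/w5.png

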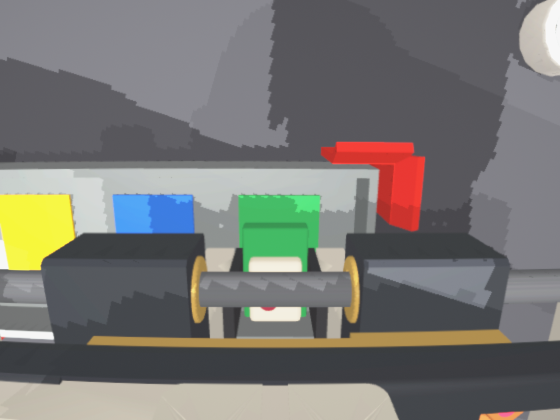

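Pad spans 239–319 and the block 244–307, so it is about 2 mm toward tray centre, as intended. Lowering gently.

```bash
python3 -m pendant '[[[0,0.8,0,0,0,0,0],[0,0.8,0,0,0,0,0],[0,0.5,0,0,0,0,0],[0,0.3,0,0,0,0,0],[0,0.2,0,0,0,0,0],[0,0.15,0,0,0,0,0],[0,0,0,0,0,0,0],[0,0,0,0,0,0,0]]]'
```

```text
clock: 9.97
tool_pos: [0.5237, -0.2279, 0.0116]
orientation: [-90.0, -0.0, 18.2]
force: [-0.2, 0.3, -1.1]
opening: 0.0274
```

```bash
python3 -m pendant '[[[0,0.1,0,0,0,0,0],[0,0.1,0,0,0,0,0],[0,0.05,0,0,0,0,0],[0,0,0,0,0,0,0]]]'
python3 -c "
from h import *
togo(.5214,-.226,.0088,17.9)"
```

```text
clock: 10.3
tool_pos: [0.5236, -0.2279, 0.0089]
orientation: [-90.0, 0.0, 18.2]
force: [0.3, -1.3, 0.2]
opening: 0.0275
tcp [ 0.5236 -0.2279  0.0089] rpy [-90.     0.    18.23] shift cm [-0.15  0.01  0.24] rot [-0.   0.3 -0. ] F [ 0.3 -1.3  0.2] open 0.0275 t 10.3
```

```bash
python3 -m pendant '[[[0,0.05,0,0,0,0,0],[0,0.05,0,0,0,0,0],[0,0,0,0,0,0,0]]]'
python3 -m pendant '[[[0,0,0,0,0,0,0.35],[0,0,0,0,0,0,0.4],[0,0,0,0,0,0,0.4],[0,0,0,0,0,0,0.4],[0,0,0,0,0,0,0.4]]]'
python3 -m pendant '[[[0,-0.5,0,0,0,0,0.4],[0,-1,0,0,0,0,0.4],[0,-2,0,0,0,0,0.4],[0,-3,0,0,0,0,0.4],[0,-3,0,0,0,0,0.6],[0,-3,0,0,0,0,0.6],[0,-2,0,0,0,0,0.6],[0,0,0,0,0,0,0.6]]]'
python3 - <<'E'
from wf import *
s,c,o=wpic("pics/w6.png")
togo(.4488-.0024,-.0006-.0016,.15,0)
E
```

```text
clock: 10.55
tool_pos: [0.5236, -0.2279, 0.0088]
orientation: [-90.0, -0.0, 18.3]
force: [-2.8, 2.4, 8.8]
opening: 0.028
clock: 10.97
tool_pos: [0.5236, -0.2279, 0.0078]
orientation: [-90.0, 0.0, 18.2]
force: [-0.5, 0.5, -0.8]
opening: 0.0353
clock: 11.63
tool_pos: [0.5264, -0.2286, 0.1592]
orientation: [-90.3, -0.4, 18.3]
force: [0.1, 0.1, 0.7]
opening: 0.0511
tcp [ 0.5252 -0.2282  0.1567] rpy [-90.16  -0.32  18.25] shift cm [-0.41  0.6  23.93] rot [ 0.1 18.2  0.3] F [ 0.1 -0.2 -0.3] open 0.0522 t 11.7
```

View pics/w6.png

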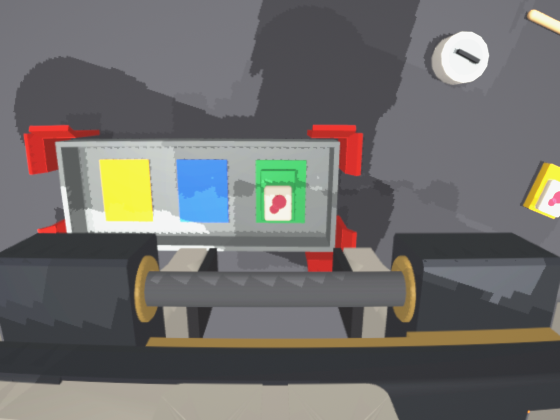

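Green block sits on its pad (pad about 256–306 × 160–222, block about 262–297 × 170–221). I'll measure it and then go on to yellow.

```bash
cat > m2.py <<'E'
from h import *
s,c,o=wpic("pics/tmp.png");M=rpy(o["orientation"])
BL=[b+[0,0,.006] for b in BLK]
for n in("pad_yellow","pad_green","pad_blue"):
    d=silhouettes(s,n)
    if d:
        d=d[0];m=np.argwhere(d["mask"])[:,::-1];p=unproj(c,[m.mean(0)],.006)[0]
        print(n,round(d["confidence"],2),np.round(fit([(c,d["mask"])],[box(.054,.042,.004,.006)],p),4),m.min(0),m.max(0))
for n in("block_yellow_center","block_green_center","block_blue_center"):
    for d in silhouettes(s,n)[:2]:
        m=np.argwhere(d["mask"])[:,::-1];p=unproj(c,[m.mean(0)],.015)[0]
        print(n,round(d["confidence"],2),np.round(fit([(c,d["mask"])],BL,p),4),m.min(0),m.max(0))
E
python3 m2.py
```

```text
pad_yellow 0.87 [ 5.62000e-01 -3.52100e-01  1.74823e+01  4.10000e-03] [ 97 161] [150 224]
pad_green 0.87 [ 0.5216 -0.2264 17.6442  1.2449] [254 162] [304 225]
pad_blue 0.79 [ 5.41600e-01 -2.89100e-01  1.78942e+01  4.90000e-03] [175 161] [226 224]
block_yellow_center 0.64 [ 4.453000e-01 -5.200000e-03  1.792509e+02  8.600000e-03] [523 164] [559 218]
block_yellow_center 0.28 [  0.5084  -0.2307 108.3943   0.938 ] [253 161] [304 225]
block_green_center 0.68 [ 5.23400e-01 -2.28200e-01  1.83551e+01  8.00000e-03] [258 171] [294 223]
```

```bash
python3 -m pendant '[[[-0.04,0.05,2.99,0,0,0,0.6],[-0.04,0.05,2.99,0,0,0,0.6],[-0.04,0.05,2.99,0,0,0,0.6],[-0.04,0.05,2.99,0,0,0,0.6],[-0.04,0.05,2.99,0,0,0,0.6],[-0.04,0.05,2.99,0,0,0,0.6],[-0.04,0.05,2.99,0,0,0,0.6],[-0.04,0.05,2.99,0,0,0,0.6],[0,0,0,0,6.1,0,0.6],[0,0,0,0,6.1,0,0.6],[0,0,0,0,6.1,0,0.6],[0,0,0,0,0,0,0.6]]]'
python3 - <<'E'
from wf import *
f=wfit("block_yellow_center",(.446,-.002),fn="pics/w7.png")
togo(.4464,-.0022,.03,0)
togo(f[0],f[1],.03,f[2] if f[2]<90 else f[2]-180)
E
```

```text
clock: 13.03
tool_pos: [0.4455, -0.0014, 0.1486]
orientation: [-90.0, 0.0, -0.3]
force: [-0.5, 0.4, -0.3]
opening: 0.0526
block_yellow_center 0.74 [ 4.445000e-01 -2.000000e-03  1.786767e+02  5.200000e-03]
tcp [ 0.4456 -0.0017  0.1487] rpy [-9.002e+01  4.000e-02  1.400e-01] shift cm [ 0.09 11.87 -0.05] rot [ 0.   0.1 -0. ] F [ 0.1 -0.1 -0. ] open 0.0527 t 13.1
tcp [ 0.4456 -0.0017  0.1487] rpy [-9.002e+01  4.000e-02  1.400e-01] shift cm [-0.1  11.87 -0.03] rot [ 0.   1.5 -0. ] F [ 0.1 -0.1 -0. ] open 0.0527 t 13.1
```

View pics/w7.png

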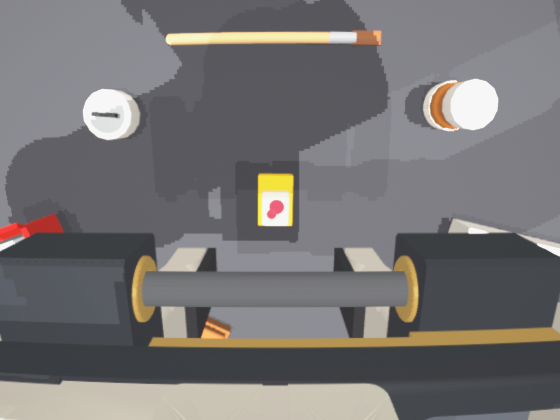

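Waxed yellow block at (276,200), clear of everything nearby. Aligning and descending.

```bash
python3 -m pendant '[[[-0.1,2,-0.03,0,1,0,0.6],[0,2.5,0,0,0,0,0.6],[0,2.5,0,0,0,0,0.6],[0,2.5,0,0,0,0,0.6],[0,1.5,0,0,0,0,0.6],[0,1,0,0,0,0,0.6],[0,1,0,0,0,0,0.6],[0,0.7,0,0,0,0,0.6],[0,0.5,0,0,0,0,0.6],[0,0.35,0,0,0,0,0.6],[0,0,0,0,0,0,0.6],[0,0,0,0,0,0,0.6]]]'
python3 -c "
from h import *
togo(.4445,-.002,.003,-1)"
```

```text
clock: 14.13
tool_pos: [0.4449, -0.002, 0.0037]
orientation: [-90.0, -0.0, -1.0]
force: [-0.4, -0.2, 0.0]
opening: 0.0524
tcp [ 0.4449 -0.002   0.0037] rpy [-9.00e+01 -1.00e-02 -1.04e+00] shift cm [-0.04  0.07 -0.  ] rot [-0. -0.  0.] F [-0.4 -0.2  0. ] open 0.0524 t 14.1
```

```bash
python3 -m pendant '[[[0,0.05,0,0,0,0,0],[0,0,0,0,0,0,0],[0,0,0,0,0,0,0],[0,0,0,0,0,0,0],[0,0,0,0,0,0,0],[0,0,0,0,0,0,0],[0,0,0,0,0,0,0],[0,0,0,0,0,0,0]]]'
python3 -m pendant '[[[0,-1,0,0,0,0,0],[0,-2,0,0,0,0,0],[0,-2.5,0,0,0,0,0],[0,-2.5,0,0,0,0,0],[0,-2.5,0,0,0,0,0],[0,-2.5,0,0,0,0,0],[0,-1,0,0,0,0,0],[0,0,0,0,0,0,0],[0,0,0,0,0,0,0]]]'
python3 - <<'E'
from wf import *
wpic("pics/w8.png")
togo(.561,-.349,.15,18)
E
```

```text
clock: 14.8
tool_pos: [0.4449, -0.0019, 0.0032]
orientation: [-90.0, -0.0, -1.1]
force: [-2.0, 0.9, 5.7]
opening: 0.0279
clock: 15.55
tool_pos: [0.4447, -0.0019, 0.1431]
orientation: [-90.0, -0.1, -1.1]
force: [0.7, -0.8, -0.7]
opening: 0.0275
tcp [ 0.4442 -0.0021  0.1423] rpy [-8.999e+01  4.000e-02 -1.090e+00] shift cm [ 12.34  -0.79 -34.46] rot [ -0.  -19.1  -0. ] F [-0.7  0.4  0. ] open 0.0275 t 15.6
```

View pics/w8.png

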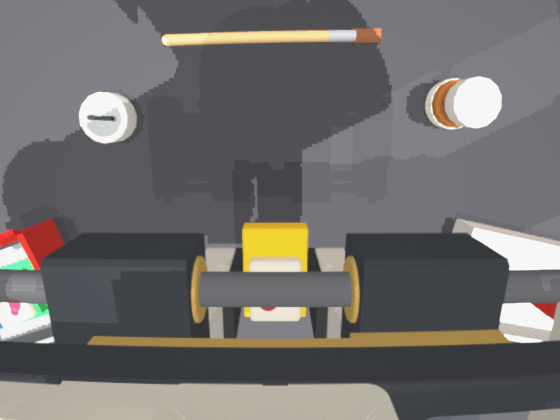

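Yellow block held between the fingers (275,265). Carrying it to the yellow pad.

```bash
python3 -m pendant '[[[1.03,-0.07,-2.87,0,0,0,0],[1.03,-0.07,-2.87,0,0,0,0],[1.03,-0.07,-2.87,0,0,0,0],[1.03,-0.07,-2.87,0,0,0,0],[1.03,-0.07,-2.87,0,0,0,0],[1.03,-0.07,-2.87,0,0,0,0],[1.03,-0.07,-2.87,0,0,0,0],[1.03,-0.07,-2.87,0,0,0,0],[1.03,-0.07,-2.87,0,0,0,0],[1.03,-0.07,-2.87,0,0,0,0],[1.03,-0.07,-2.87,0,0,0,0],[1.03,-0.07,-2.87,0,0,0,0]]]'
python3 -m pendant '[[[0,0,0,0,-6.4,0,0],[0,0,0,0,-6.4,0,0],[0,0,0,0,-6.3,0,0],[0,0,0,0,0,0,0],[0,0,0,0,0,0,0]]]'
python3 - <<'E'
from wf import *
wpic("pics/w9.png")
togo(.561,-.349,.0095,18)
E
```

```text
clock: 16.6
tool_pos: [0.5613, -0.3499, 0.1489]
orientation: [-89.9, 0.2, -1.1]
force: [1.1, 0.3, -0.0]
opening: 0.0276
clock: 17.02
tool_pos: [0.5612, -0.3484, 0.1495]
orientation: [-89.9, 0.1, 17.8]
force: [-0.4, 0.7, -1.0]
opening: 0.0277
tcp [ 0.5614 -0.3484  0.1499] rpy [-89.92   0.1   17.81] shift cm [-0.03 14.04 -0.07] rot [-0.1 -0.2 -0.1] F [ 0.6  0.  -0.6] open 0.0276 t 17.1
```

View pics/w9.png

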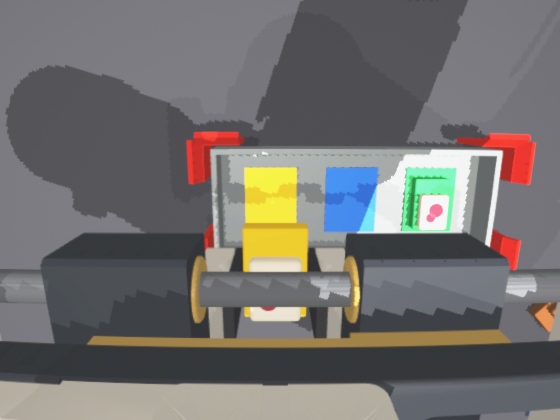

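Block centred above the yellow pad (pad 245–297). Lowering.

```bash
python3 -m pendant '[[[0,2,-0.07,0,0,0,0],[0,2.5,0,0,0,0,0],[0,2.5,0,0,0,0,0],[0,2,0,0,0,0,0],[0,1.5,0,0,0,0,0],[0,1,0,0,0,0,0],[0,0.8,0,0,0,0,0],[0,0.6,0,0,0,0,0],[0,0.5,0,0,0,0,0],[0,0.3,0,0,0,0,0],[0,0.2,0,0,0,0,0],[0,0,0,0,0,0,0]]]'
python3 -c "
from h import *
togo(.561,-.349,.0092,18)"
```

```text
clock: 18.07
tool_pos: [0.5622, -0.3493, 0.0125]
orientation: [-90.0, -0.0, 18.0]
force: [-1.4, -0.8, -0.2]
opening: 0.0278
tcp [ 0.5622 -0.3493  0.0125] rpy [-9.001e+01 -2.000e-02  1.802e+01] shift cm [-0.11  0.33  0.07] rot [0. 0. 0.] F [-1.4 -0.8 -0.2] open 0.0278 t 18.1
```

```bash
python3 -m pendant '[[[0,0.15,0,0,0,0,0],[0,0.1,0,0,0,0,0],[0,0.05,0,0,0,0,0],[0,0.05,0,0,0,0,0],[0,0,0,0,0,0,0]]]'
python3 -m pendant '[[[0,0,0,0,0,0,0.35],[0,0,0,0,0,0,0.4],[0,0,0,0,0,0,0.4],[0,0,0,0,0,0,0.4],[0,0,0,0,0,0,0.4]]]'
python3 -m pendant '[[[0,-0.5,0,0,0,0,0.4],[0,-1,0,0,0,0,0.4],[0,-2,0,0,0,0,0.4],[0,-3,0,0,0,0,0.4],[0,-3,0,0,0,0,0.6],[0,-3,0,0,0,0,0.6],[0,-2,0,0,0,0,0.6],[0,0,0,0,0,0,0.6],[0,0,0,0,0,0,0.6]]]'
python3 m2.py; cp pics/tmp.png pics/w10.png
python3 -c "
from h import *
togo(.3723-.0024,.2776-.0016,.15,-19.2)"
```

```text
clock: 18.48
tool_pos: [0.5622, -0.3494, 0.0093]
orientation: [-90.0, -0.0, 18.0]
force: [0.1, 0.3, 3.0]
opening: 0.0274
clock: 18.9
tool_pos: [0.5621, -0.3493, 0.0088]
orientation: [-90.0, 0.0, 18.0]
force: [0.5, -0.3, 1.3]
opening: 0.0349
clock: 19.65
tool_pos: [0.563, -0.3496, 0.1566]
orientation: [-90.1, -0.2, 18.0]
force: [-0.7, -0.2, -0.1]
opening: 0.0522
pad_yellow 0.6 [ 0.5622 -0.352  17.3853  1.0923] [247 164] [299 227]
pad_green 0.59 [ 0.5215 -0.2259 17.3105  1.3305] [401 164] [455 228]
pad_blue 0.56 [ 5.41900e-01 -2.88800e-01  1.82659e+01  4.10000e-03] [325 164] [377 228]
block_yellow_center 0.7 [ 5.6240e-01 -3.4940e-01  1.8122e+01  8.0000e-03] [259 173] [293 224]
block_green_center 0.58 [ 0.5233 -0.2283 17.8765  0.0253] [409 173] [448 225]
tcp [ 0.5617 -0.3492  0.1529] rpy [-8.995e+01  8.000e-02  1.803e+01] shift cm [ 1.12  0.35 65.38] rot [-0.  37.2 -0.1] F [ 0.9  1.6 -1. ] open 0.0523 t 20.0
```

View pics/w10.png

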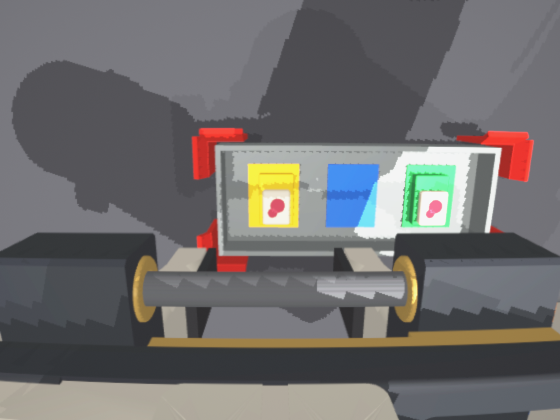

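Yellow and green are both flat on their pads, each 3 mm or less from centre. On to blue.

```bash
python3 -m pendant '[[[0.06,0.02,3.63,0,0,0,0.6],[0.06,0.02,3.63,0,0,0,0.6],[0.06,0.02,3.63,0,0,0,0.6],[0.06,0.02,3.63,0,0,0,0.6],[0.06,0.02,3.63,0,0,0,0.6],[0.06,0.02,3.63,0,0,0,0.6],[0.06,0.02,3.63,0,0,0,0.6],[0.06,0.02,3.63,0,0,0,0.6],[0.06,0.02,3.63,0,0,0,0.6],[0.06,0.02,3.63,0,0,0,0.6],[0.06,0.02,3.63,0,0,0,0.6],[0.06,0.02,3.63,0,0,0,0.6]]]'
python3 -m pendant '[[[0.06,0.02,3.63,0,0,0,0.6],[0.06,0.02,3.63,0,0,0,0.6],[0.06,0.02,3.63,0,0,0,0.6],[0.06,0.02,3.63,0,0,0,0.6],[0.06,0.02,3.63,0,0,0,0.6],[0.06,0.02,3.63,0,0,0,0.6],[0,0,0,0,6.2,0,0.6],[0,0,0,0,6.2,0,0.6],[0,0,0,0,6.2,0,0.6],[0,0,0,0,6.2,0,0.6],[0,0,0,0,6.2,0,0.6],[0,0,0,0,6.2,0,0.6]]]'
python3 -m pendant '[[[0,0,0,0,0,0,0.6],[0,0,0,0,0,0,0.6]]]'
python3 - <<'E'
from wf import *
f=wfit("block_blue_center",(.37,.276),fn="pics/w11.png")
togo(f[0],f[1],.003,f[2] if f[2]<90 else f[2]-180)
E
```

```text
clock: 21.0
tool_pos: [0.4332, 0.0686, 0.1514]
orientation: [-90.0, -0.0, 18.0]
force: [0.9, 0.7, 0.2]
opening: 0.0524
clock: 22.0
tool_pos: [0.37, 0.2753, 0.1499]
orientation: [-90.0, 0.0, -19.5]
force: [-0.2, -0.2, -0.1]
opening: 0.0524
clock: 22.17
tool_pos: [0.37, 0.2752, 0.15]
orientation: [-90.0, 0.0, -19.0]
force: [0.2, 0.2, -0.1]
opening: 0.0525
block_blue_center 0.67 [3.704000e-01 2.759000e-01 1.614788e+02 3.400000e-03]
tcp [0.3701 0.2753 0.1501] rpy [-90.02   0.   -18.98] shift cm [1.000e-02 1.471e+01 7.000e-02] rot [ 0.  -0.5 -0. ] F [-0.9 -0.4 -0. ] open 0.0526 t 22.3
```

View pics/w11.png

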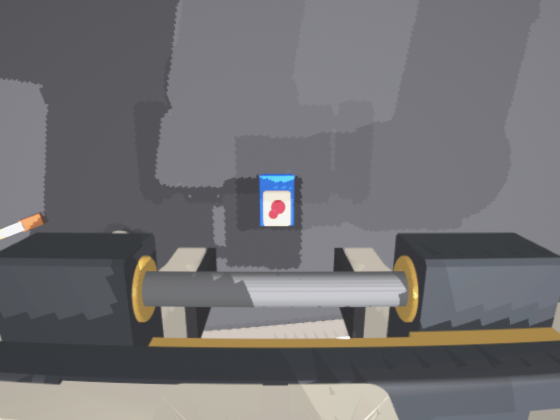

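Blue waxed block at (277,200). The jar edge at (120,232) is beyond the gripper body's reach. Descending, gripping and lifting.

```bash
python3 -m pendant '[[[0,2,0.07,0,-0.5,0,0.6],[0,2.5,0,0,0,0,0.6],[0,2.5,0,0,0,0,0.6],[0,2.5,0,0,0,0,0.6],[0,1.5,0,0,0,0,0.6],[0,1,0,0,0,0,0.6],[0,1,0,0,0,0,0.6],[0,0.7,0,0,0,0,0.6],[0,0.5,0,0,0,0,0.6],[0,0.45,0,0,0,0,0.6],[0,0,0,0,0,0,0.6],[0,0,0,0,0,0,0.6]]]'
python3 -m pendant '[[[0,0,0,0,0,0,0],[0,0,0,0,0,0,0],[0,0,0,0,0,0,0],[0,0,0,0,0,0,0],[0,0,0,0,0,0,0],[0,0,0,0,0,0,0],[0,0,0,0,0,0,0],[0,0,0,0,0,0,0]]]'
```

```text
clock: 23.27
tool_pos: [0.3704, 0.2761, 0.0039]
orientation: [-90.0, -0.0, -18.6]
force: [0.5, 0.4, -0.2]
opening: 0.0526
clock: 23.93
tool_pos: [0.3705, 0.2762, 0.004]
orientation: [-90.0, -0.0, -18.7]
force: [-1.0, -0.1, 4.7]
opening: 0.0271
```

```bash
python3 -m pendant '[[[0,-1,0,0,0,0,0],[0,-2,0,0,0,0,0],[0,-2.5,0,0,0,0,0],[0,-2.5,0,0,0,0,0],[0,-2.5,0,0,0,0,0],[0,-2.5,0,0,0,0,0],[0,-1.5,0,0,0,0,0],[0,0,0,0,0,0,0],[0,0,0,0,0,0,0]]]'
python3 - <<'E'
from wf import *
wpic("pics/w12.png")
togo(.5417,-.289,.15,18)
E
```

```text
clock: 24.68
tool_pos: [0.3704, 0.2763, 0.1493]
orientation: [-89.9, -0.0, -18.7]
force: [-0.3, -0.4, -1.1]
opening: 0.0273
tcp [0.37   0.2757 0.1483] rpy [-9.000e+01  2.000e-02 -1.869e+01] shift cm [ 34.36  -0.18 -48.  ] rot [ -0.  -36.7  -0. ] F [ 0.7 -0.2 -1.1] open 0.0275 t 24.7
```

View pics/w12.png

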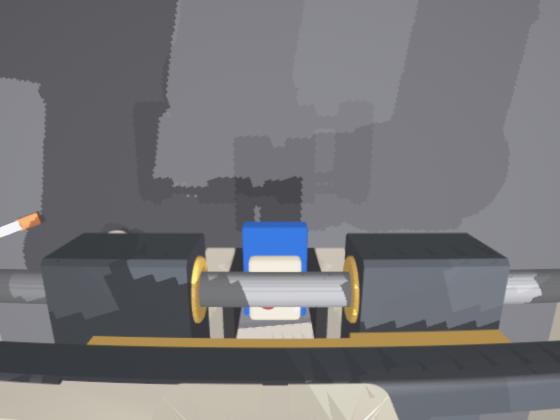

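Blue block held (275,262). Carrying to the blue pad.

```bash
python3 -m pendant '[[[2.15,-0.01,-3,0,0,0,0],[2.15,-0.01,-3,0,0,0,0],[2.15,-0.01,-3,0,0,0,0],[2.15,-0.01,-3,0,0,0,0],[2.15,-0.01,-3,0,0,0,0],[2.15,-0.01,-3,0,0,0,0],[2.15,-0.01,-3,0,0,0,0],[2.15,-0.01,-3,0,0,0,0],[2.15,-0.01,-3,0,0,0,0],[2.15,-0.01,-3,0,0,0,0],[2.15,-0.01,-3,0,0,0,0],[2.15,-0.01,-3,0,0,0,0]]]'
python3 -m pendant '[[[2.15,-0.01,-3,0,0,0,0],[2.15,-0.01,-3,0,0,0,0],[2.15,-0.01,-3,0,0,0,0],[2.1,-0.01,-3,0,0,0,0],[0,0,0,0,-6.1,0,0],[0,0,0,0,-6.1,0,0],[0,0,0,0,-6.1,0,0],[0,0,0,0,-6.1,0,0],[0,0,0,0,-6.1,0,0],[0,0,0,0,-6.1,0,0],[0,0,0,0,0,0,0],[0,0,0,0,0,0,0]]]'
python3 - <<'E'
from wf import *
wpic("pics/w13.png")
togo(.5417,-.289,.0095,18)
E
```

```text
clock: 25.73
tool_pos: [0.4989, -0.1496, 0.1483]
orientation: [-90.0, 0.1, -18.7]
force: [0.8, 0.8, -0.6]
opening: 0.0277
clock: 26.73
tool_pos: [0.5414, -0.2885, 0.1488]
orientation: [-89.9, 0.1, 17.7]
force: [0.5, -0.3, -1.1]
opening: 0.0274
tcp [ 0.5416 -0.2885  0.1491] rpy [-89.94   0.1   17.71] shift cm [ 0.02 13.96 -0.06] rot [-0.1 -0.3 -0.1] F [ 0.9  0.1 -0.5] open 0.0272 t 26.8
```

View pics/w13.png

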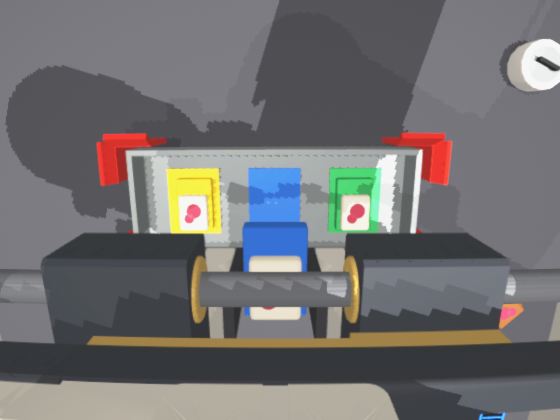

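Blue is aligned with its pad (249–300), and both neighbours leave finger room. Lowering.

```bash
python3 -m pendant '[[[0,2,-0.06,0,-0.3,0,0],[0,2.5,0,0,0,0,0],[0,2.5,0,0,0,0,0],[0,2,0,0,0,0,0],[0,1.5,0,0,0,0,0],[0,1,0,0,0,0,0],[0,0.8,0,0,0,0,0],[0,0.6,0,0,0,0,0],[0,0.4,0,0,0,0,0],[0,0.2,0,0,0,0,0],[0,0.1,0,0,0,0,0],[0,0,0,0,0,0,0]]]'
python3 -m pendant '[[[0,0.1,0,0,0,0,0],[0,0.05,0,0,0,0,0],[0,0,0,0,0,0,0]]]'
python3 -c "
from h import *
togo(.5417,-.289,.010,18)"
```

```text
clock: 27.78
tool_pos: [0.5426, -0.2893, 0.0148]
orientation: [-90.0, -0.0, 18.2]
force: [0.5, -0.7, -0.9]
opening: 0.0276
clock: 28.03
tool_pos: [0.5425, -0.2893, 0.0131]
orientation: [-90.0, -0.0, 18.2]
force: [0.1, 0.0, 0.5]
opening: 0.0274
tcp [ 0.5425 -0.2893  0.0131] rpy [-9.001e+01 -3.000e-02  1.823e+01] shift cm [-0.06  0.31  0.05] rot [0.  0.2 0. ] F [0.1 0.  0.5] open 0.0274 t 28.0
```

```bash
python3 -m pendant '[[[0,0.1,0,0,0,0,0],[0,0.1,0,0,0,0,0],[0,0.05,0,0,0,0,0],[0,0.05,0,0,0,0,0],[0,0.03,0,0,0,0,0],[0,0,0,0,0,0,0]]]'
python3 -m pendant '[[[0,0,0,0,0,0,0.35],[0,0,0,0,0,0,0.4],[0,0,0,0,0,0,0.4],[0,0,0,0,0,0,0.4],[0,0,0,0,0,0,0.4]]]'
python3 -m pendant '[[[0,-0.5,0,0,0,0,0.4],[0,-1,0,0,0,0,0.4],[0,-2,0,0,0,0,0.4],[0,-3,0,0,0,0,0.4],[0,-3,0,0,0,0,0.6],[0,-3,0,0,0,0,0.6],[0,-2,0,0,0,0,0.6],[0,0,0,0,0,0,0.6],[0,0,0,0,0,0,0.6]]]'
python3 m2.py; cp pics/tmp.png pics/w14.png
python3 -c "
from h import *
t=snapshot('top');cv2.imwrite('pics/top2.png',t['image'][:,:,::-1])
togo(.5328-.0024,.25-.0016,.17,77)"
```

```text
clock: 28.53
tool_pos: [0.5423, -0.2892, 0.0101]
orientation: [-90.0, 0.0, 18.2]
force: [-1.7, 0.6, 4.5]
opening: 0.0272
clock: 28.95
tool_pos: [0.5423, -0.2892, 0.0094]
orientation: [-90.0, 0.0, 18.2]
force: [0.3, -0.0, -0.1]
opening: 0.0345
clock: 29.7
tool_pos: [0.5432, -0.2894, 0.1571]
orientation: [-90.1, -0.2, 18.2]
force: [0.2, 0.1, -0.6]
opening: 0.0524
pad_yellow 0.7 [ 0.5621 -0.3518 17.9842  1.2869] [172 164] [223 226]
pad_green 0.63 [ 0.5213 -0.2261 17.9053  1.2446] [327 163] [381 229]
pad_blue 0.9 [ 0.5417 -0.2892 17.5282  1.1885] [251 164] [302 227]
block_yellow_center 0.78 [ 5.61900e-01 -3.49600e-01  1.73888e+01  1.07000e-02] [181 172] [217 223]
block_green_center 0.85 [ 5.23300e-01 -2.27800e-01  1.78295e+01  1.47000e-02] [336 173] [372 225]
block_green_center 0.55 [ 0.5621 -0.3495 18.1886  0.0485] [181 173] [217 223]
block_blue_center 0.81 [ 5.42100e-01 -2.89600e-01  1.83534e+01  8.80000e-03] [257 172] [293 223]
block_blue_center 0.46 [  0.5092  -0.2319 108.1333   1.1953] [329 165] [380 227]
tcp [ 0.542  -0.2892  0.1538] rpy [-8.996e+01  7.000e-02  1.823e+01] shift cm [15.71 -1.6  51.42] rot [ -0.1 -58.8  -0. ] F [-0.2 -0.7  0.7] open 0.0523 t 30.1
```

View pics/w14.png

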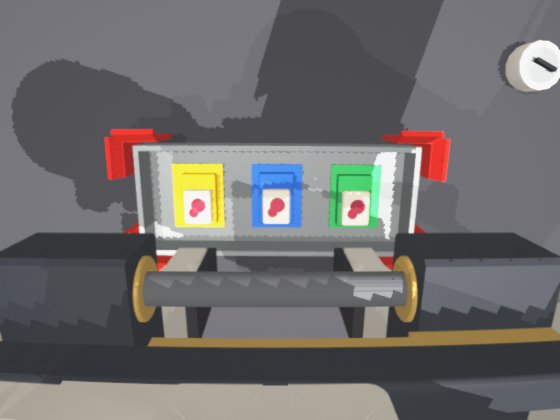

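All three blocks are flat on their own pads: blue 0.6 mm off, yellow about 2.2 mm and green about 2.6 mm. Now the white tray.

```bash
python3 -m pendant '[[[1.31,-0.3,4,0,0,0,0.6],[1.31,-0.3,3.8,0,0,0,0.6],[1.31,-0.3,3.7,0,0,0,0.6],[1.31,-0.3,3.7,0,0,0,0.6],[1.31,-0.3,3.7,0,0,0,0.6],[1.31,-0.1,3.7,0,0,0,0.6],[1.31,0,3.7,0,0,0,0.6],[1.31,0,3.7,0,0,0,0.6],[1.31,0,3.7,0,0,0,0.6],[1.31,0,3.7,0,0,0,0.6],[1.31,0,3.7,0,0,0,0.6],[1.31,0,3.7,0,0,0,0.6]]]'
python3 -m pendant '[[[0,0,3.3,0,0,0,0.6],[0,0,3.3,0,0,0,0.6],[0,0,0,0,-6.5,0,0.6],[0,0,0,0,-6.5,0,0.6],[0,0,0,0,-6.5,0,0.6],[0,0,0,0,-6.5,0,0.6],[0,0,0,0,-6.5,0,0.6],[0,0,0,0,-6.5,0,0.6],[0,0,0,0,-6.5,0,0.6],[0,0,0,0,-6.5,0,0.6],[0,0,0,0,-6.5,0,0.6],[0,0,0,0,0,0,0.6]]]'
python3 - <<'E'
from wf import *
s,c,o=wpic("pics/w15.png")
togo(.5304,.2484,.17,77)
print(proj(c,[[.5304,.2484,.062]]))
E
```

```text
clock: 31.1
tool_pos: [0.551, 0.1869, 0.1704]
orientation: [-90.0, 0.0, 18.2]
force: [1.5, -0.4, -0.5]
opening: 0.0521
clock: 32.1
tool_pos: [0.5307, 0.2475, 0.1701]
orientation: [-90.0, 0.0, 77.0]
force: [-0.6, 0.5, 0.1]
opening: 0.0525
tcp [0.5307 0.2476 0.1702] rpy [-8.998e+01  3.000e-02  7.663e+01] shift cm [0.07 0.02 0.05] rot [-0.  -0.4 -0. ] F [ 0.2 -0.6 -0.6] open 0.0529 t 32.1
[[274.78912189 211.34770704]]
```

View pics/w15.png

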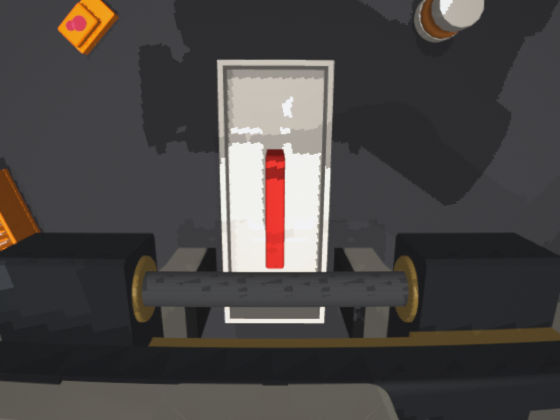

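Bar runs along image column 275, rows about 157–268. Measuring its centre and angle.

Run:
```python
from h import *
s,c,o=wpic("pics/tmp.png");M=rpy(o["orientation"])
hsv=cv2.cvtColor(s["image"],cv2.COLOR_RGB2HSV)
m=((hsv[...,0]<8)|(hsv[...,0]>172))&(hsv[...,1]>150)&(hsv[...,2]>60);m[:, :255]=0;m[:,296:]=0;m[270:]=0;m[:140]=0
n,l,st,_=cv2.connectedComponentsWithStats(m.astype(np.uint8));print(st[1:])
tl=lambda uv,z:((unproj(c,uv,z)-o["tool_pos"])@M)
for z in(.07,):
  print(tl([[275,157],[275,268.5]],z)*1000)
L=[];Rr=[]
for v in range(165,262):
    r=np.nonzero(m[v])[0];L.append((r[0]-.5,v));Rr.append((r[-1]+.5,v))
for E_ in(L,Rr):
    t=tl(E_,.07);print(np.polyfit(t[:,0],t[:,2],1)*[57.3,1000])
# rim corners of tray: fit silhouettes
d=silhouettes(s,"top_tray_grip")
print([(x["confidence"],x["bbox"]) for x in d])
cv2.imwrite("pics/bar.png",cv2.resize(s["image"][140:280,215:335,::-1],None,fx=4,fy=4,interpolation=cv2.INTER_NEAREST))
```

```text
[[ 265  150   19  118 2086]]
[[-39.56819971 100.22010647   0.66378019]
 [ 42.37046338 100.17627689   0.61472986]]
[ 0.36685158 -5.95499598]
[0.28473566 6.67744776]
[(0.72, [218.1, 60.9, 115.1, 263.9])]
```

View pics/bar.png

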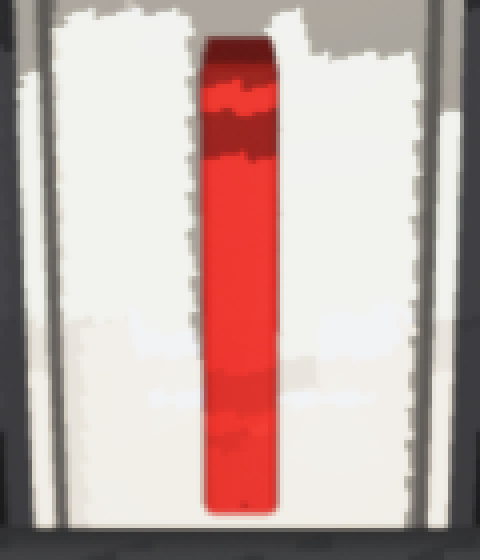

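```bash
python3 -m pendant '[[[0.1,2,0.04,0,-0.3,0,0.5],[0,2.5,0,0,0,0,0.5],[0,2.5,0,0,0,0,0.5],[0,2,0,0,0,0,0.5],[0,1.5,0,0,0,0,0.5],[0,1,0,0,0,0,0.5],[0,0.7,0,0,0,0,0.5],[0,0.5,0,0,0,0,0.5],[0,0,0,0,0,0,0.5],[0,0,0,0,0,0,0.5]]]'
python3 - <<'E'
from h import *
wpic("pics/w16.png");togo(.531,.249,.043,77)
E
```

```text
clock: 33.08
tool_pos: [0.531, 0.2489, 0.044]
orientation: [-90.0, -0.0, 77.0]
force: [-0.3, 0.3, -0.1]
opening: 0.0438
tcp [0.5311 0.249  0.0443] rpy [-9.005e+01 -5.000e-02  7.702e+01] shift cm [-0.01  0.13  0.01] rot [0.  0.  0.1] F [-0.4 -0.5 -0.3] open 0.0437 t 33.1
```

View pics/w16.png

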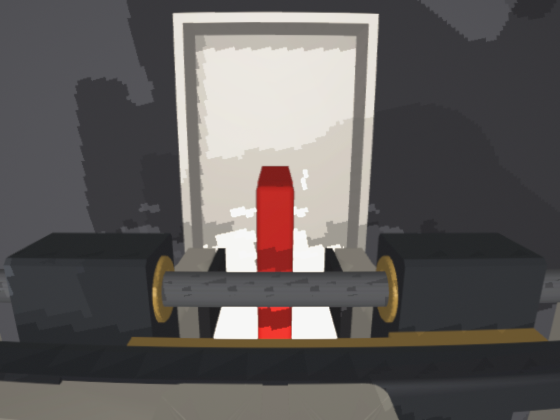

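Bar centred between the fingers (275,230–340), square. Closing and lifting slowly.

```bash
python3 -m pendant '[[[0,0.1,0,0,0,0,0],[0,0,0,0,0,0,0],[0,0,0,0,0,0,0],[0,0,0,0,0,0,0],[0,0,0,0,0,0,0],[0,0,0,0,0,0,0],[0,0,0,0,0,0,0],[0,0,0,0,0,0,0],[0,0,0,0,0,0,0]]]'
python3 -m pendant '[[[0,-0.5,0,0,0,0,0],[0,-1,0,0,0,0,0],[0,-1,0,0,0,0,0],[0,-2,0,0,0,0,0],[0,-2,0,0,0,0,0],[0,-2,0,0,0,0,0],[0,-2,0,0,0,0,0],[0,-1.5,0,0,0,0,0],[0,-0.5,0,0,0,0,0],[0,0,0,0,0,0,0],[0,0,0,0,0,0,0]]]'
python3 - <<'E'
from h import *
wpic("pics/w17.png");togo(.5417,-.289,.165,108)
s=snapshot("scene");cv2.imwrite("pics/s17.png",s["image"][:,:,::-1])
E
```

```text
clock: 33.88
tool_pos: [0.5308, 0.2487, 0.0427]
orientation: [-90.0, -0.0, 77.0]
force: [0.6, 0.2, 2.4]
opening: 0.014
clock: 34.8
tool_pos: [0.5303, 0.2486, 0.1674]
orientation: [-90.0, -0.0, 77.0]
force: [-0.1, 1.3, -2.2]
opening: 0.0141
tcp [0.53   0.2483 0.1667] rpy [-8.994e+01  5.000e-02  7.702e+01] shift cm [-52.1    0.2  -13.21] rot [ -0.1 -31.   -0. ] F [-0.  -0.1 -2.4] open 0.0136 t 34.9
```

View pics/w17.png

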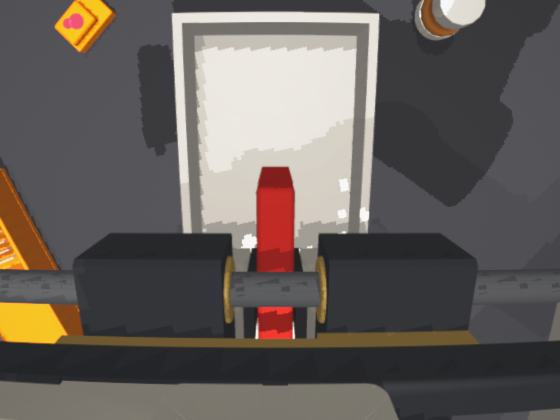

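View pics/s17.png

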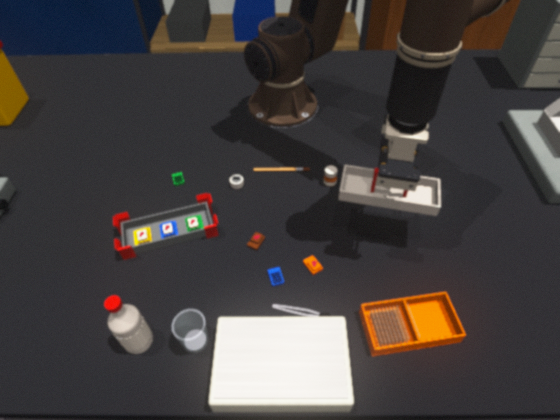

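White tray held level, underside about 0.12 m up; the three blocks in the grey tray are still in place. Carrying it over.

```bash
python3 -m pendant '[[[-1,0,-0.25,0,0,0,0],[-2,0,-0.5,0,0,0,0],[-2.5,0,-0.63,0,0,0,0],[-2.5,0,-0.63,0,0,0,0],[-2.5,0,-0.63,0,0,0,0],[-2.5,0,-0.63,0,0,0,0],[-2.5,0,-0.63,0,0,0,0],[-2.5,0,-0.63,0,0,0,0],[-2.5,0,-0.63,0,0,0,0],[-2.5,0,-0.63,0,0,0,0],[-2.5,0,-0.63,0,0,0,0],[-2.5,0,-0.63,0,0,0,0]]]'
python3 -m pendant '[[[-2.5,0,-0.63,0,0,0,0],[-2.5,0,-0.63,0,0,0,0],[-2.5,0,-0.63,0,0,0,0],[-2.5,0,-0.63,0,0,0,0],[-2.5,0,-0.63,0,0,0,0],[-2.5,0,-0.63,0,0,0,0],[-2.5,0,-0.63,0,0,0,0],[-2.5,0,-0.63,0,0,0,0],[-2,0,-0.5,0,0,0,0],[-1.5,0,-0.4,0,0,0,0],[-0.6,0,-0.2,0,0,0,0],[0,0,0,0,0,0,0]]]'
python3 -m pendant '[[[0,0,0,0,-3,0,0],[0,0,0,0,-5,0,0],[0,0,0,0,-5,0,0],[0,0,0,0,-5,0,0],[0,0,0,0,-5,0,0],[0,0,0,0,-5,0,0],[0,0,0,0,-3,0,0],[0,0,0,0,0,0,0],[0,0,0,0,0,0,0],[0,0,0,0,0,0,0]]]'
python3 - <<'E'
from h import *
wpic("pics/w18.png");togo(.5417,-.289,.165,108)
s=snapshot("scene");cv2.imwrite("pics/s18.png",s["image"][:,:,::-1])
s=snapshot("top");cv2.imwrite("pics/t18.png",s["image"][:,:,::-1])
E
```

```text
clock: 35.9
tool_pos: [0.5356, -0.0417, 0.1666]
orientation: [-89.9, 0.0, 77.0]
force: [0.0, -0.6, -2.9]
opening: 0.0138
clock: 36.9
tool_pos: [0.5414, -0.29, 0.1663]
orientation: [-89.9, 0.0, 76.9]
force: [0.6, 0.7, -3.1]
opening: 0.0134
clock: 37.73
tool_pos: [0.5422, -0.2881, 0.1674]
orientation: [-90.0, -0.0, 108.0]
force: [0.1, 1.6, -1.9]
opening: 0.0138
tcp [ 0.5422 -0.2882  0.1674] rpy [-8.9990e+01 -1.0000e-02  1.0796e+02] shift cm [-0.06  0.24  0.07] rot [-0. -0.  0.] F [ 0.3  0.5 -2.6] open 0.0141 t 37.8
```

View pics/w18.png

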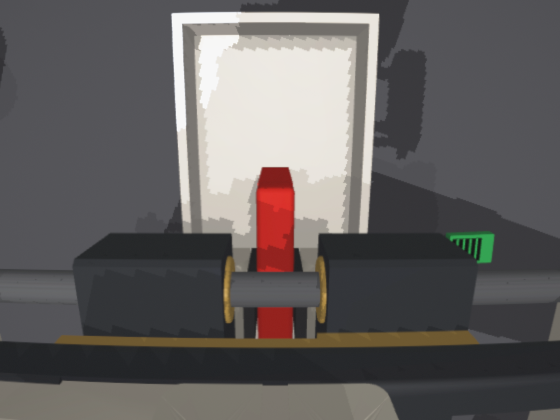

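View pics/s18.png

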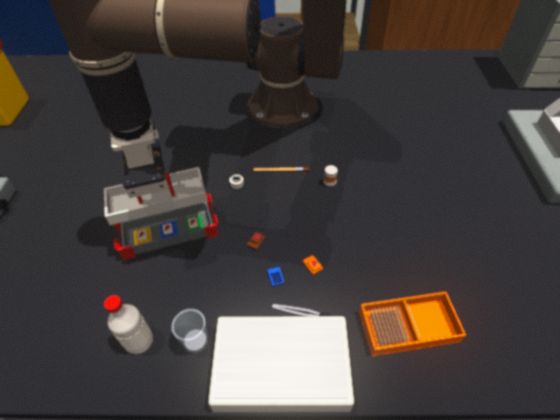

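Tray is over the grey one, aligned. Small correction, then descend to just above the guides.

```bash
python3 -m pendant '[[[-0.06,0.5,0.07,0,0,0,0],[0,1,0,0,0,0,0],[0,1,0,0,0,0,0],[0,1,0,0,0,0,0],[0,1,0,0,0,0,0],[0,1,0,0,0,0,0],[0,0.7,0,0,0,0,0],[0,0.4,0,0,0,0,0],[0,0,0,0,0,0,0],[0,0,0,0,0,0,0]]]'
python3 - <<'E'
from h import *
wpic("pics/w19.png");togo(.5417,-.289,.0727,108)
s=snapshot("top");cv2.imwrite("pics/t19.png",cv2.resize(s["image"][120:280,320:520,::-1],None,fx=4,fy=3.5,interpolation=cv2.INTER_CUBIC))
E
```

```text
clock: 38.72
tool_pos: [0.5419, -0.2895, 0.1015]
orientation: [-90.0, 0.0, 108.0]
force: [-0.0, 0.1, -2.6]
opening: 0.0136
tcp [ 0.5422 -0.2896  0.1019] rpy [-9.0020e+01  3.0000e-02  1.0804e+02] shift cm [0.07 2.92 0.03] rot [ 0.  0. -0.] F [-0.3  0.6 -2.2] open 0.0137 t 38.8
```

View pics/w19.png

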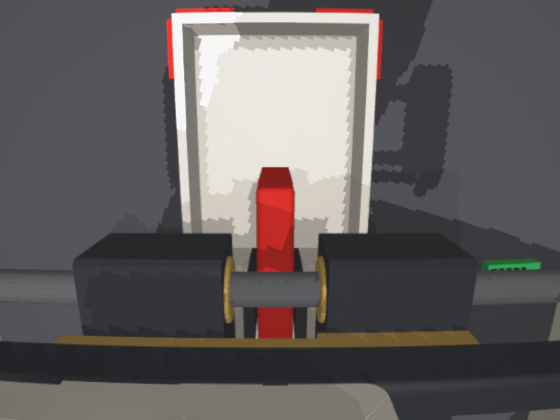

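View pics/t19.png

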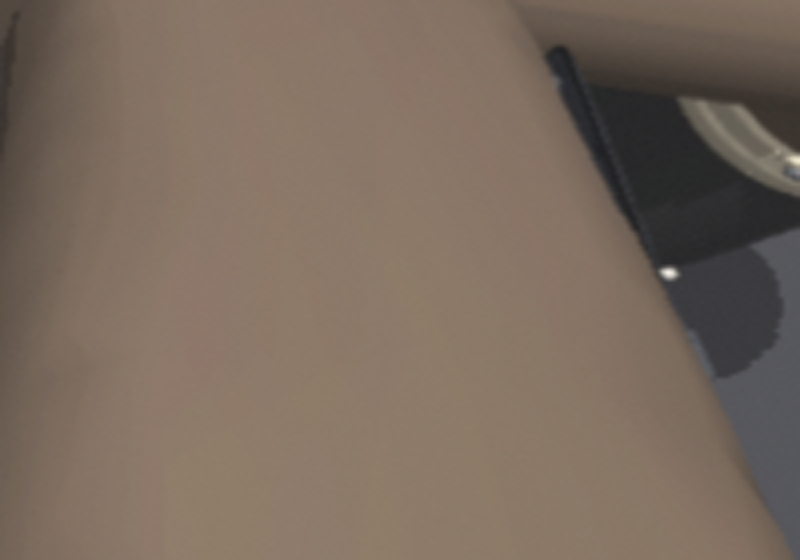

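Red guides show evenly at both sides (169 / 381 against tray edges 174 / 377). Lowering between them in steps.

```bash
python3 -m pendant '[[[0.05,0.3,0,0,0,0,0],[0,0.4,0,0,0,0,0],[0,0.4,0,0,0,0,0],[0,0.3,0,0,0,0,0],[0,0.2,0,0,0,0,0],[0,0,0,0,0,0,0]]]'
python3 -m pendant '[[[0,0.3,0,0,0,0,0],[0,0.3,0,0,0,0,0],[0,0.2,0,0,0,0,0],[0,0,0,0,0,0,0]]]'
python3 -c "
from h import *
togo(.5417,-.289,.0727,108)"
```

```text
clock: 39.32
tool_pos: [0.5412, -0.2888, 0.0848]
orientation: [-89.9, -0.0, 108.0]
force: [0.8, -0.2, -1.9]
opening: 0.0135
clock: 39.65
tool_pos: [0.5413, -0.2889, 0.0769]
orientation: [-90.0, -0.0, 108.0]
force: [-0.6, -0.2, -1.4]
opening: 0.0136
tcp [ 0.5413 -0.2889  0.0769] rpy [-8.9960e+01 -3.0000e-02  1.0802e+02] shift cm [-0.03  0.42 -0.03] rot [-0.  0.  0.] F [-0.6 -0.2 -1.4] open 0.0136 t 39.6
```

No side forces; the last 4 mm.

```bash
python3 -m pendant '[[[0,0.15,0,0,0,0,0],[0,0.1,0,0,0,0,0],[0,0.05,0,0,0,0,0],[0,0.05,0,0,0,0,0],[0,0,0,0,0,0,0]]]'
python3 -m pendant '[[[0,0.05,0,0,0,0,0],[0,0.03,0,0,0,0,0],[0,0,0,0,0,0,0],[0,0,0,0,0,0,0]]]'
```

```text
clock: 40.07
tool_pos: [0.5416, -0.2889, 0.074]
orientation: [-90.0, -0.0, 108.0]
force: [-0.8, 0.1, -3.4]
opening: 0.014
clock: 40.4
tool_pos: [0.5416, -0.2889, 0.0732]
orientation: [-90.0, -0.0, 108.0]
force: [0.2, -0.3, -2.5]
opening: 0.0138
```

```bash
python3 -m pendant '[[[0,0.05,0,0,0,0,0],[0,0.03,0,0,0,0,0],[0,0,0,0,0,0,0],[0,0,0,0,0,0,0]]]'
```

```text
clock: 40.73
tool_pos: [0.5418, -0.289, 0.0727]
orientation: [-90.0, 0.0, 108.0]
force: [0.4, 1.2, 0.7]
opening: 0.0137
```

Weight is off the wrist (−2.5 N to +0.7 N) at the expected height. Releasing and backing off.

```bash
python3 -m pendant '[[[0,0,0,0,0,0,0.5],[0,0,0,0,0,0,0.5],[0,0,0,0,0,0,0.5],[0,0,0,0,0,0,0.5],[0,0,0,0,0,0,0.5],[0,0,0,0,0,0,0.5]]]'
python3 -m pendant '[[[0,-0.5,0,0,0,0,0.5],[0,-1,0,0,0,0,0.5],[0,-2,0,0,0,0,0.5],[0,-2.5,0,0,0,0,0.5],[0,-2.5,0,0,0,0,0.5],[0,-2.5,0,0,0,0,0.5],[0,-1,0,0,0,0,0.5],[0,0,0,0,0,0,0.5],[0,0,0,0,0,0,0.5]]]'
python3 - <<'E'
from h import *
wpic("pics/w20.png");togo(.5417,-.289,.2,108)
s=snapshot("scene");cv2.imwrite("pics/s20.png",cv2.resize(s["image"][130:290,80:280,::-1],None,fx=4,fy=3.7,interpolation=cv2.INTER_CUBIC))
E
```

```text
clock: 41.23
tool_pos: [0.5417, -0.289, 0.0724]
orientation: [-90.0, 0.0, 108.0]
force: [-0.4, -0.7, 0.0]
opening: 0.0423
clock: 41.98
tool_pos: [0.5418, -0.2889, 0.1934]
orientation: [-90.1, 0.0, 108.0]
force: [-0.4, -0.5, -1.3]
opening: 0.044
tcp [ 0.5413 -0.2887  0.1922] rpy [-9.0010e+01 -3.0000e-02  1.0802e+02] shift cm [-0.04 -0.78 -0.03] rot [0. 0. 0.] F [-0.2  1.  -0.2] open 0.0436 t 42.0
```

View pics/w20.png

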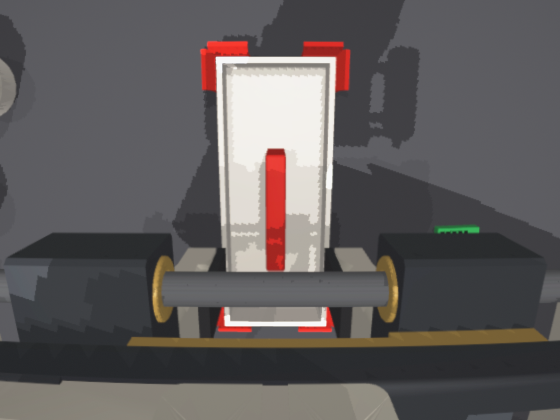

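View pics/s20.png

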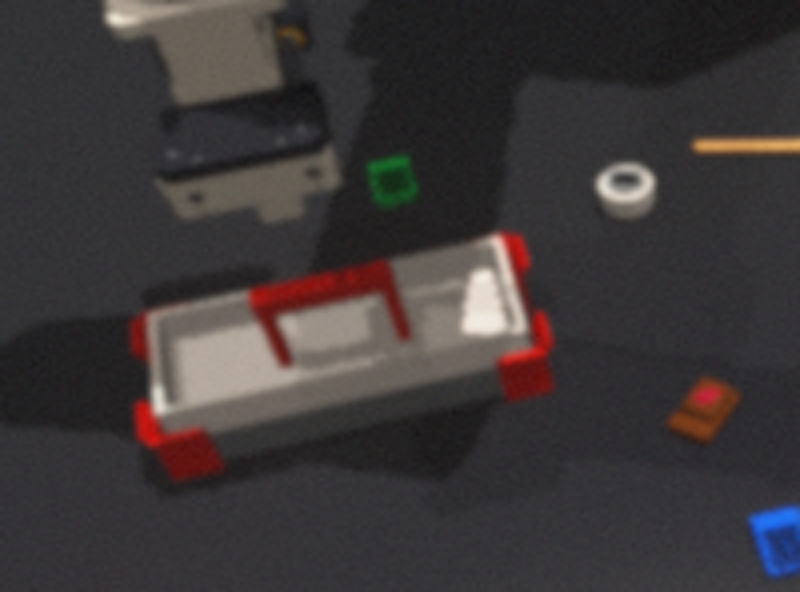

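The white tray sits between all four guides. A final numeric check of the tray pose and the two empties.

Run:
```python
from h import *
s=snapshot("scene");c=cam(s)
d=silhouettes(s,"top_tray_grip")[0]
for dz in(.027,.03,.033,.036):
    print(dz,np.round(fit([(c,d["mask"])],[box(.088,.22,dz,dz+.03),box(.014,.084,dz+.054,dz+.07)],(.542,-.289)),4))
for n,p0 in(("empty_blue_center",(.68,-.0134)),("empty_green_center",(.359,-.296))):
    for d in silhouettes(s,n):
        m=np.argwhere(d["mask"])[:,::-1].mean(0)
        if np.hypot(*(m-proj(c,[[*p0,.005]])[0]))<10: print(n,np.round(fit([(c,d["mask"])],EMP,p0),4));break
s,c,o=wpic("pics/tmp.png");M=rpy(o["orientation"])
hsv=cv2.cvtColor(s["image"],cv2.COLOR_RGB2HSV)
print("bar ends tool mm",((unproj(c,[[276,157],[276,269]],.100)-o["tool_pos"])@M*1000).round(1))
```

```text
0.027 [ 5.40400e-01 -2.89100e-01  1.77296e+01  1.41000e-02]
0.03 [ 5.42900e-01 -2.87800e-01  1.79115e+01  1.51000e-02]
0.033 [ 5.45300e-01 -2.86600e-01  1.77973e+01  1.68000e-02]
0.036 [ 0.5477 -0.2855 17.7316  0.0189]
empty_blue_center [ 6.80300e-01 -1.35000e-02  1.60148e+01  2.45000e-02]
empty_green_center [ 0.3577 -0.2962 19.5817  0.1532]
bar ends tool mm [[-40.2  91.4   1.4]
 [ 39.4  91.4   1.4]]
```

Everything checks out: tray at (0.543, −0.288), 17.9°, and the empties have not moved. Handing in.

```bash
python3 -c "
from plant import ctrl
print(ctrl.close_job())"
```

```text
the job is handed in; nothing more can be done
None
```

I placed the green, yellow and blue wax blocks on their own pads, then stacked the white tray on the grey one between the four guides, let go, backed off and handed the job in at about 42 s. The hand-in returned no verdict.

**Blocks:** before stacking, the wrist camera put blue about 0.6 mm, yellow about 2.2 mm and green about 2.6 mm from the pad centres. The two end blocks were set about 3 mm inward on purpose, to leave room for the fingers. The stacked tray now covers the blocks, so I did not look at them again.

**White tray:**
- The scene camera put it about 1.7 mm from the grey tray's centre and parallel within about 0.1°.
- The gripper was at the expected stacked height when the weight came off it.
- The scene fit could not settle the height: 27 mm matched slightly better than the true 30 mm. I therefore relied on the arm's reading for height. I judged level by eye in the pictures.

**Empty cassettes:** the last scene fits put the green and blue empties within about 2 mm of where they started. The green fit was rough.

**Disagreement:** the top camera and the wrist camera differed by a steady 2–4 mm. I went with the wrist camera because it agreed with where the arm put the blocks.

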